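# Top up, close and stack the cable gland tubs

### The arm

A 6-joint arm with a two-finger parallel gripper is mounted at the origin on the work surface. World frame = base frame: x ahead of the robot, y to its left, z up, the work surface at z = 0. Lengths are in m, angles in rad, forces in N, time in s.
With the tool pointing down it reaches from about 0.4 to 0.825 m from the base axis. Payload 7 kg.
Tool frame: the origin (TCP) lies midway between the tips of the shut fingers; the grasp point (between the pads) lies 19 mm behind it; z points along the fingers, y is the line along which they close (so a half turn about z gives the same grasp; the last joint's range is limited). The gripper opens to 88 mm and grips with 3 to 60 N. Pads are 19 mm wide; open, the fingers measure 130 mm over their backs; the gripper's body (78 mm by 193 mm) begins 47 mm behind the grasp point.
Start: joints at [1.575, 0.359, 0.012, 0, -1.224, -0.288], TCP at [0.189, 0.648, 0.227] pointing down, gripper open.
Joint ranges: [-3.07, 3.07], [-1.43, 2.12], [-1.02, 1.25], [-3.03, 1.67], [-3.05, -0], [-3.03, 3.03]. Speed limits (rad/s): [2.39, 2.39, 3.01, 3.14, 3.14, 3.14].

### API

Orientations are given as [roll, pitch, yaw] about the fixed x, y, z axes, in that order (R = Rz(yaw) Ry(pitch) Rx(roll)).
In Python, from station import get_state, grab_frame, calibration, job_done, boxes_of, regions_of, spot_point gives the robot as it stands. The module is installed in compiled form; this text tells all that it offers.
- The arm moves only by the tool arm_command, never from a script. Its argument "commands" is a list of rows, each an object of numbers: "tx", "ty", "tz": the shift along the tool's x, y, z each as a share of 25 cm, from -1 to 1; "twist": the turn about the tool's z as a share of 180 degrees, from -1 to 1. A call has exactly 8 rows; each row is the pose to reach, as a shift and turn from the pose commanded when the call began, along the tool's axes at that moment, turning the shorter way round; what a row does not reach only later rows make up. A row lasts 1/12 s, in which the tool goes at most 41.7 mm and 7.16 degrees, less where a joint would pass 70% of its speed; a pose out of reach is approached as far as the arm can. A call with a number of a shift or a turn outside -1 to 1 is refused whole. A call with a gripper value outside its range is refused whole. "claw" is the opening, from 0 (shut) to 1 (fully open), set as the call begins (left out, the last holds). The fingers move at their own pace and stop on an object; "grip_force" is the grip in N (left out, the last holds). Time passes only in rows, so rows that repeat a pose let the fingers close, or fill a call up. It gives the time, the measured TCP pose, the force, the opening and the grip force at its end, in the units of the state.
- get_state(): the state, without advancing time (a new reading comes with each control period).
- grab_frame(name): name is "side" or "top" or "wrist"; returns the picture (420x560x3 uint8, red, green, blue); there is no depth.
- calibration(name): a dict with "camera_matrix" (3x3 intrinsics, pixels), "extrinsics" (4x4, takes a point from camera to world coordinates). Camera axes: x right, y down, z forward; pixel columns grow to the right and rows downward; lengths in m; the calibration is good to about 2 mm. A picture is of the moment at which its call begins: read the wrist's pose just before it. calibration takes no time and is no camera call; for the wrist camera it gives the pose at the moment of the call.
- job_done(): hands the job in; it is judged then, once.
Trained networks look in the newest picture that a camera, given by its name, has taken for a name from the list of things; names that differ only in an ending like _2 or _b are one class to them, and where a whole thing is asked for, a point or a joint stands for the part that bears it (a point fixed in the world has none). Each returns a list of dicts, best first, with "score" (0 to 1); they miss things now and then, are a little off and sometimes report something else, mostly with a low value. They report only what shows in the picture. A call takes as long as a camera call.
- boxes_of(query, camera): "rect" ([left, top, right, bottom] in pixels, round what is visible of it).
- regions_of(query, camera): "region" (420x560 bool, what is visible of it) and "rect" ([left, top, right, bottom] in pixels, round what is visible of it).
- spot_point(query, camera): "uv" ([column, row] in pixels: a listed point, or the origin of a listed thing).
The state is a dict: "t": time; "q": joint angles; "qd": joint speeds; "joint_efforts": joint torques, N m; "eef_pos": TCP position; "ee_rot": TCP orientation; "force": force on the tool from outside, world axes, zero at the start; "moment": the same for the moment, N m; "width": finger opening in m; "gripper_force": force on a finger pad.
Only numpy, scipy, OpenCV 4.12 (cv2) and the standard library are available. Lean on these libraries where they do the work, as an engineer would, in place of code of your own. Each camera call takes 0.05 s, during which the arm holds its last target. There are 200 camera calls.

### The job

The orange cup holds returned brass cable glands: pick it up and pour them all into the open blue tub that already has a brass gland in it (not the one with the black gland, which stays as it is), and stand the empty cup upright on the bench. Then put the loose white lid on the tub you filled, properly seated, and stack every closed green box on it in one straight pile, the feet of each in the corner recesses of the lid below. Do not shift the tape roll, the carton or the contactor.

Things in the scene. Friction and masses are not known exactly. Their poses are not given: they have to be found in the camera images.
- tub1: Open blue stock tub, fixed to the bench: 130 mm along its x, 100 mm along its y, rim 80 mm above the bench, walls 4 mm, inner floor at 11 mm. Origin: centre of its footprint on the bench, z up. One of the two tubs has a brass gland in it, the other a black one.
- tub2: Open blue stock tub, fixed to the bench: 130 mm along its x, 100 mm along its y, rim 80 mm above the bench, walls 4 mm, inner floor at 11 mm. Origin: centre of its footprint on the bench, z up. One of the two tubs has a brass gland in it, the other a black one.
- cup_mid (a point): Orange plastic cup, 100 mm tall, 65 mm across at the foot, 69 mm at the rim, wall 3 mm, inner floor at 4 mm, about 80 g empty, open at the top, no handle. This point: on its axis, 50 mm above its foot; z along its axis towards the mouth.
- gland1_mid (a point): Brass cable gland that starts in the cup (may be absent): 28 mm long, about 20 mm thick, 25 g, slippery. This point: its centre; z along its length.
- gland2_mid (a point): Brass cable gland that starts in the cup (may be absent): 28 mm long, about 20 mm thick, 25 g, slippery. This point: its centre; z along its length.
- gland3_mid (a point): Brass cable gland that starts in the cup (may be absent): 28 mm long, about 20 mm thick, 25 g, slippery. This point: its centre; z along its length.
- gland4_mid (a point): Brass cable gland that starts in the cup (may be absent): 28 mm long, about 20 mm thick, 25 g, slippery. This point: its centre; z along its length.
- gland5_mid (a point): Brass cable gland that starts in the cup (may be absent): 28 mm long, about 20 mm thick, 25 g, slippery. This point: its centre; z along its length.
- gland6_mid (a point): Brass cable gland that starts in the cup (may be absent): 28 mm long, about 20 mm thick, 25 g, slippery. This point: its centre; z along its length.
- gland7_mid (a point): Brass cable gland that starts in the cup (may be absent): 28 mm long, about 20 mm thick, 25 g, slippery. This point: its centre; z along its length.
- gland8_mid (a point): Brass cable gland that starts in the cup (may be absent): 28 mm long, about 20 mm thick, 25 g, slippery. This point: its centre; z along its length.
- brass_left_mid (a point): Brass cable gland, the same size, that lies in one of the two tubs from the start. This point: its centre.
- black_left_mid (a point): Black cable gland, the same size, that lies in the other tub from the start. This point: its centre.
- lid_mid (a point): Loose white lid, about 100 g, 134 mm (x) by 104 mm (y), 10 mm thick; in its top four 20 x 20 mm recesses, 6 mm deep, centred 52 mm (x) and 37 mm (y) from the middle. A tapered flange 8 mm deep beneath fits inside the tub's rim with 3 mm play each way; the lid rests flat on the rim, either way round. This point: its centre, 13 mm above the bench when it lies there, 85 mm when seated on a tub. z up.
- lid_handle (a point): The loose lid's black bridge handle in the middle of its top: bar 64 mm long along x, 16 mm wide along y, 12 mm thick, its upper side 24 mm above the lid's top face, hollow beneath. This point: centre of the bar, 18 mm above the lid's top face, 23 mm above lid_mid.
- box1_mid (a point): Closed green box, white lid clipped on, about 400 g (may be absent): 130 (x) by 100 (y) by 60 mm high with feet; in its top four 20 x 20 mm recesses, 6 mm deep, centred 52 mm (x) and 37 mm (y) from the middle. Round-ended corner feet 8 mm high, 14 mm across, at the same 52 and 37 mm; hollow underside clears the handle below. This point: its centre, 30 mm above the feet; in the pile 114, 168, 222 mm above the bench. z up; either way round.
- box1_handle (a point): The box1 lid's black bridge handle in the middle of its top: bar 64 mm long along x, 16 mm wide along y, 12 mm thick, its upper side 24 mm above the lid's top face, hollow beneath. This point: centre of the bar, 18 mm above the lid's top face, 48 mm above box1_mid.
- box2_mid (a point): Closed green box, white lid clipped on, about 400 g (may be absent): 130 (x) by 100 (y) by 60 mm high with feet; in its top four 20 x 20 mm recesses, 6 mm deep, centred 52 mm (x) and 37 mm (y) from the middle. Round-ended corner feet 8 mm high, 14 mm across, at the same 52 and 37 mm; hollow underside clears the handle below. This point: its centre, 30 mm above the feet; in the pile 114, 168, 222 mm above the bench. z up; either way round.
- box2_handle (a point): The box2 lid's black bridge handle in the middle of its top: bar 64 mm long along x, 16 mm wide along y, 12 mm thick, its upper side 24 mm above the lid's top face, hollow beneath. This point: centre of the bar, 18 mm above the lid's top face, 48 mm above box2_mid.
- box3_mid (a point): Closed green box, white lid clipped on, about 400 g (may be absent): 130 (x) by 100 (y) by 60 mm high with feet; in its top four 20 x 20 mm recesses, 6 mm deep, centred 52 mm (x) and 37 mm (y) from the middle. Round-ended corner feet 8 mm high, 14 mm across, at the same 52 and 37 mm; hollow underside clears the handle below. This point: its centre, 30 mm above the feet; in the pile 114, 168, 222 mm above the bench. z up; either way round.
- box3_handle (a point): The box3 lid's black bridge handle in the middle of its top: bar 64 mm long along x, 16 mm wide along y, 12 mm thick, its upper side 24 mm above the lid's top face, hollow beneath. This point: centre of the bar, 18 mm above the lid's top face, 48 mm above box3_mid.
- tape_mid (a point): Roll of brown packing tape lying flat, 96 mm across, 48 mm high; its centre. To be left alone.
- carton_mid (a point): Green carton, 110 x 150 x 75 mm; its centre. To be left alone.
- contactor_mid (a point): Grey and black contactor, 75 x 60 x 74 mm; its centre. To be left alone.

How it is judged:
By the outcome, as a careful person would: the job done as asked, in the order asked, and still so for the second after the job is handed in, with the robot touching nothing.
Of gland5, gland6, gland7, gland8 only 1 to 4 are there at a start; the rules pass over those that are not, and their reading is None.
Of box1, box2, box3 only 2 to 3 are there at a start; the rules pass over those that are not, and their reading is None.
At some moment in a run one of box1, box2, box3 may be knocked a few centimetres aside while the robot is not near it.
It also fails if it takes over 210 s, if anything falls off the work surface, if the arm or the gripper's body presses on something with over 40 N, if the wrist force passes 120 N, or if a joint passes its speed limit or range.

## Working session

There is one attempt and no reset: what is moved stays moved. The work goes in short steps, Python scripts to look and compute and a tool call to move; the robot and the scene stay as the last step left them, time stands still between calls to the robot, and variables do not carry over. Pictures are saved under pics/ and viewed, at most 14 in all, crops included, and the job is handed in when it is done.

Besides the shell and the picture viewer there is one more tool, called after ">>>" as name(argument=value, ...), one argument or row to a line, values as JSON. arm_command: Moves the arm, as the interface text tells. Shift numbers are shares of 25 cm and turn numbers shares of 180 degrees, none past 1 either way. Its arguments: {"type":"object","properties":{"commands":{"type":"array"},"claw":{"type":"number"},"grip_force":{"type":"number"}},"required":["commands"]}

```bash
mkdir -p pics
cat > h.py <<'E'
import numpy as np, cv2
from station import *
from scipy.spatial.transform import Rotation as R
def snap(cam,name=None):
    f=grab_frame(cam)
    if name: cv2.imwrite(f'pics/{name}.png',f[:,:,::-1])
    return f
def ray(cam,uv,z,cal=None):
    c=cal or calibration(cam); K=np.array(c['camera_matrix']);T=np.array(c['extrinsics'])
    d=T[:3,:3]@np.linalg.solve(K,[uv[0],uv[1],1]); o=T[:3,3]
    return o+d*(z-o[2])/d[2]
def proj(cam,p,cal=None):
    c=cal or calibration(cam); K=np.array(c['camera_matrix']);T=np.array(c['extrinsics'])
    q=K@(T[:3,:3].T@(np.array(p)-T[:3,3])); return q[:2]/q[2]
E
python3 - <<'E'
from h import *
a=snap('top','top0');b=snap('side','side0')
s=get_state();print(s['eef_pos'],s['ee_rot'],s['t'])
for c in('top','side'):
    print(c,np.array(calibration(c)['extrinsics'])[:3].round(3).tolist())
Z=dict(tub1=0,tub2=0,cup_mid=.05,brass_left_mid=.02,black_left_mid=.02,lid_handle=.036,lid_mid=.013,box1_handle=.078,tape_mid=.024,carton_mid=.0375,contactor_mid=.037)
for q,z in Z.items():
  for c in('top','side'):
    print(q,c,[(round(d['score'],2),np.round(d['uv']).tolist(),ray(c,d['uv'],z)[:2].round(3).tolist()) for d in spot_point(q,c)[:4]])
E
```

```text
[0.18891196 0.64756173 0.22572422] [ 3.14009396e+00 -1.71916676e-04 -2.83870448e-01] 0.1
top [[-0.0, -0.998, 0.066, 0.55], [-1.0, 0.0, 0.002, 0.002], [-0.002, -0.066, -0.998, 1.278]]
side [[-0.997, -0.071, 0.042, 0.525], [-0.08, 0.726, -0.683, 1.123], [0.018, -0.684, -0.729, 1.278]]
tub1 top [(0.88, [364.0, 213.0], [0.624, -0.226]), (0.73, [292.0, 211.0], [0.629, -0.024]), (0.71, [294.0, 206.0], [0.643, -0.031]), (0.36, [154.0, 276.0], [0.45, 0.362])]
tub1 side [(0.63, [273.0, 215.0], [0.638, -0.03]), (0.56, [284.0, 172.0], [0.62, -0.24]), (0.47, [220.0, 205.0], [0.816, -0.06]), (0.21, [331.0, 245.0], [0.445, 0.079])]
tub2 top [(0.88, [364.0, 213.0], [0.624, -0.226]), (0.73, [292.0, 211.0], [0.629, -0.024]), (0.71, [294.0, 206.0], [0.643, -0.031]), (0.36, [154.0, 276.0], [0.45, 0.362])]
tub2 side [(0.63, [273.0, 215.0], [0.638, -0.03]), (0.56, [284.0, 172.0], [0.62, -0.24]), (0.47, [220.0, 205.0], [0.816, -0.06]), (0.21, [331.0, 245.0], [0.445, 0.079])]
cup_mid top [(0.82, [200.0, 217.0], [0.61, 0.227]), (0.51, [363.0, 214.0], [0.619, -0.216])]
cup_mid side [(0.58, [280.0, 270.0], [0
[... 399 characters left out ...]
_handle side [(0.69, [333.0, 241.0], [0.442, 0.091]), (0.68, [334.0, 188.0], [0.442, -0.14])]
lid_mid top [(0.57, [247.0, 274.0], [0.455, 0.101]), (0.37, [291.0, 206.0], [0.642, -0.022])]
lid_mid side [(0.86, [330.0, 246.0], [0.447, 0.091])]
box1_handle top [(0.9, [316.0, 279.0], [0.446, -0.086]), (0.55, [198.0, 217.0], [0.61, 0.226])]
box1_handle side []
tape_mid top [(0.72, [285.0, 153.0], [0.791, -0.005])]
tape_mid side [(0.49, [261.0, 343.0], [0.622, 0.444])]
carton_mid top [(0.68, [157.0, 274.0], [0.457, 0.342])]
carton_mid side [(0.71, [284.0, 121.0], [0.638, -0.485])]
contactor_mid top [(0.75, [116.0, 214.0], [0.621, 0.457])]
contactor_mid side [(0.57, [261.0, 343.0], [0.621, 0.453])]
```

```bash
python3 -c "
import cv2,numpy as np
a=cv2.imread('pics/top0.png');cv2.imwrite('pics/t0c.png',cv2.resize(a[100:340,80:480],(800,480),interpolation=cv2.INTER_CUBIC))"
```

```text
(no output)
```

View pics/t0c.png

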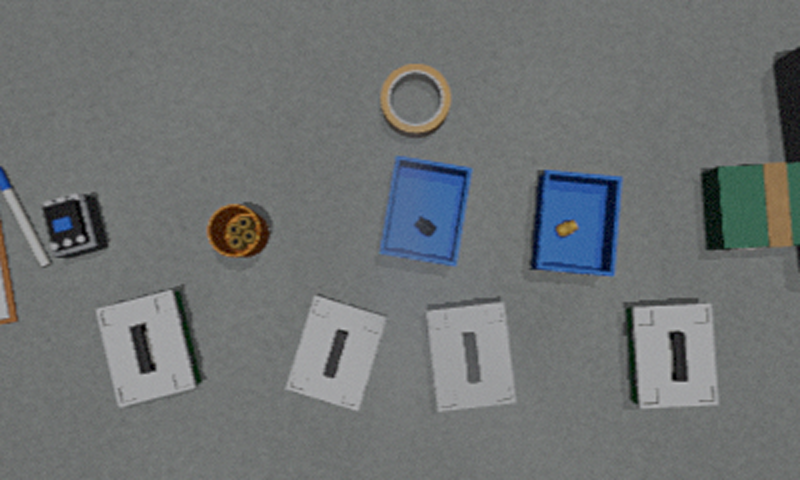

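View pics/side0.png

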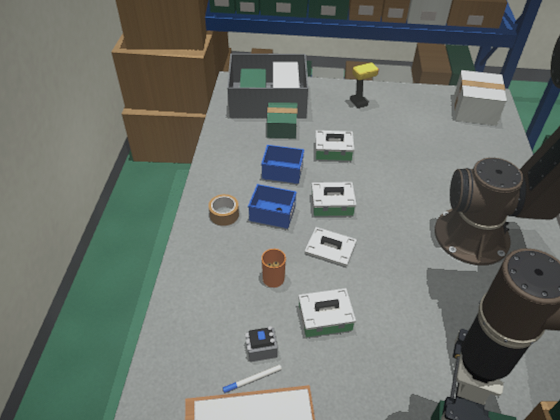

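The top view shows the brass tub at about pixel (368,211) and the black-gland tub at (293,205). The lid is at (248,276) and the cup at (200,216). There are three boxes, at (153,275), (316,278) and (419,278). The side view agrees.

The interface has no tilt axis. I'll pivot the cup between the pads against the tub rim to pour.

```bash
cat >> h.py <<'E'
def rectfit(mask,cam,z,cal=None):
    "min-area rectangle of a mask mapped to plane z: centre, yaw of the long side, sizes"
    c=max(cv2.findContours(mask.astype(np.uint8),cv2.RETR_EXTERNAL,cv2.CHAIN_APPROX_NONE)[0],key=cv2.contourArea)[:,0]
    P=np.array([ray(cam,p,z,cal)[:2] for p in c],np.float32)
    (x,y),(w,h),a=cv2.minAreaRect(P*1000)
    if w<h: w,h,a=h,w,a+90
    return np.round([x/1000,y/1000],4),round((a+90)%180-90,1),np.round([w,h],1)
def best(q,cam,n=1): return [(round(d['score'],2),d) for d in regions_of(q,cam)[:n]]
E
python3 - <<'E'
from h import *
f=snap('top')
for q,z,n in(('tub1',.08,4),('lid_mid',.018,3),('box1_mid',.06,4),('cup_mid',.1,2)):
    for s,d in best(q,'top',n): print(q,s,np.round(d['rect']),*rectfit(d['region'],'top',z))
hsv=cv2.cvtColor(f,cv2.COLOR_RGB2HSV)
w=((hsv[...,1]<30)&(hsv[...,2]>150)).astype(np.uint8)
w=cv2.morphologyEx(w,cv2.MORPH_CLOSE,np.ones((5,5)))
n,l,st,ce=cv2.connectedComponentsWithStats(w)
for i in range(1,n):
    if st[i,4]>700: print('white',ce[i].round(),st[i,4],'z.06',*rectfit(l==i,'top',.06),'z.018',*rectfit(l==i,'top',.018))
print(calibration('wrist')['extrinsics'])
E
```

```text
tub1 0.91 [344. 185. 391. 238.] [ 0.6253 -0.2223] -6.2 [138.8 113.8]
tub1 0.57 [272. 178. 316. 234.] [ 0.6408 -0.0233] -9.7 [133.4 102.6]
lid_mid 0.67 [221. 247. 273. 304.] [0.4495 0.0986] -16.4 [135.3 106.1]
box1_mid 0.9 [292. 252. 337. 307.] [ 0.4478 -0.0819] 6.9 [134.8 105.3]
cup_mid 0.68 [180. 205. 215. 230.] [0.6135 0.2227] 90.0 [80.7 67.6]
white [ 40. 217.] 6925 z.06 [0.612  0.6546] 11.5 [266.6 195. ] z.018 [0.6141 0.6771] 11.5 [275.8 201.7]
white [532. 201.] 2147 z.06 [ 0.6531 -0.6698] -84.4 [156.6 103. ] z.018 [ 0.6567 -0.693 ] -84.4 [162.  106.6]
white [152. 274.] 1696 z.06 [0.459  0.3491] 14.4 [132.8 103.8] z.018 [0.4559 0.3611] 14.4 [137.4 107.4]
white [248. 276.] 1634 z.06 [0.453 0.095] -16.8 [128.4  99. ] z.018 [0.4496 0.0983] -16.8 [132.8 102.4]
white [315. 278.] 1710 z.06 [ 0.4481 -0.0847] 6.5 [132.3 101.9] z.018 [ 0.4445 -0.0877] 6.5 [136.9 105.4]
white [417. 278.] 1703 z.06 [ 0.4492 -0.3564] 2.6 [132.4 102.5] z.018 [ 0.4457 -0.3688] 2.6 [137. 106.]
[[-2.79314561e-01 -9.21831591e-01 -2.68718987e-01  2.61744234e-01]
 [-9.60199580e-01  2.68263493e-01  7.77911588e-02  6.26313565e-01]
 [ 3.77146312e-04  2.79752062e-01 -9.60072207e-01  3.83867754e-01]
 [ 0.00000000e+00  0.00000000e+00  0.00000000e+00  1.00000000e+00]]
```

>>> arm_command(
  commands=[
    {"twist":0.04},
    {"twist":0.08},
    {"twist":0.12},
    {"twist":0.16},
    {"twist":0.2},
    {"twist":0.24},
    {"twist":0.28},
    {"twist":0.31},
  ],
  claw=1,
)

```text
invalid input
```

>>> arm_command(
  commands=[
    {"tx":0.12,"ty":0.07,"tz":0,"twist":0.04},
    {"tx":0.25,"ty":0.14,"tz":0,"twist":0.08},
    {"tx":0.37,"ty":0.21,"tz":0,"twist":0.12},
    {"tx":0.5,"ty":0.28,"tz":0,"twist":0.16},
    {"tx":0.62,"ty":0.35,"tz":0,"twist":0.2},
    {"tx":0.75,"ty":0.42,"tz":0,"twist":0.24},
    {"tx":0.87,"ty":0.49,"tz":0,"twist":0.27},
    {"tx":1.0,"ty":0.56,"tz":0,"twist":0.3},
  ],
  claw=1.0,
  grip_force=20,
)

```text
t: 2.12
eef_pos: [0.3906, 0.4423, 0.2269]
ee_rot: [-3.141, 0.0, -1.231]
force: [0.9, 1.1, -0.2]
width: 0.0876
gripper_force: 0.0
```

>>> arm_command(
  commands=[
    {"tx":0.14,"ty":-0.07,"tz":0,"twist":0.03},
    {"tx":0.28,"ty":-0.14,"tz":0,"twist":0.06},
    {"tx":0.42,"ty":-0.21,"tz":0,"twist":0.09},
    {"tx":0.56,"ty":-0.28,"tz":0,"twist":0.12},
    {"tx":0.7,"ty":-0.35,"tz":0,"twist":0.143},
    {"tx":0.85,"ty":-0.42,"tz":0,"twist":0.143},
    {"tx":1.0,"ty":-0.5,"tz":0,"twist":0.143},
    {"tx":1.0,"ty":-0.5,"tz":0,"twist":0.143},
  ],
)

```text
t: 2.78
eef_pos: [0.5958, 0.2457, 0.2261]
ee_rot: [-3.141, -0.001, -1.68]
force: [-1.0, 0.6, -0.0]
width: 0.0874
gripper_force: 0.0
```

Run:
```python
from h import *
s=get_state();print(s['eef_pos'],s['ee_rot'],s['q'],s['t'])
f=snap('wrist','w1');cal=calibration('wrist')
print([(d['score'],d['uv'],ray('wrist',d['uv'],.05,cal)) for d in spot_point('cup_mid','wrist')])
for sc,d in best('cup_mid','wrist',2): print(sc,d['rect'])
```

```text
[0.59575651 0.24570813 0.22607206] [-3.14116378e+00 -1.44558720e-03 -1.67999435e+00] [ 0.69418562  0.30937134 -0.0613997   0.00140757 -1.20076827 -0.80389286] 2.7833
[(0.77, [258.0, 166.2], array([0.61052204, 0.22351216, 0.05      ])), (0.74, [416.9, 6.9], array([0.46177907, 0.10496017, 0.05      ]))]
0.95 [212.9, 129.2, 296.9, 219.5]
```

View pics/w1.png

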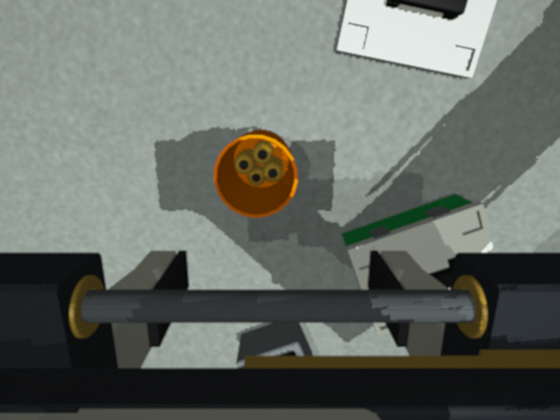

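The wrist view shows the cup with its rim centred at about (256.5,177), four glands visible on top, and the fingers clear of it.

Run:
```python
from h import *
p=ray('wrist',(256.5,176.5),.1); s=get_state();e=s['eef_pos'];y=s['ee_rot'][2]
d=p-e; print(p,'tool shift mm',1000*(d[0]*np.cos(y)+d[1]*np.sin(y)),1000*(d[0]*np.sin(y)-d[1]*np.cos(y)),1000*(e[2]-.049))
```

```text
[0.60717066 0.22648365 0.1       ] tool shift mm 21.564755922563805 -17.371057116441502 177.22547389976435
```

>>> arm_command(
  commands=[
    {"tx":0.045,"ty":-0.035,"tz":0,"twist":0},
    {"tx":0.085,"ty":-0.072,"tz":0.08,"twist":0},
    {"tx":0.085,"ty":-0.072,"tz":0.2,"twist":0},
    {"tx":0.085,"ty":-0.072,"tz":0.34,"twist":0},
    {"tx":0.085,"ty":-0.072,"tz":0.48,"twist":0},
    {"tx":0.085,"ty":-0.072,"tz":0.6,"twist":0},
    {"tx":0.085,"ty":-0.072,"tz":0.68,"twist":0},
    {"tx":0.085,"ty":-0.072,"tz":0.708,"twist":0},
  ],
)

```text
t: 3.6
eef_pos: [0.6051, 0.2272, 0.0461]
ee_rot: [3.137, -0.003, -1.674]
force: [-0.9, -1.0, -1.0]
width: 0.0879
gripper_force: 0.0
```

>>> arm_command(
  commands=[
    {"tx":0,"ty":0,"tz":0,"twist":0},
    {"tx":0,"ty":0,"tz":0,"twist":0},
    {"tx":0,"ty":0,"tz":0,"twist":0},
    {"tx":0,"ty":0,"tz":0,"twist":0},
    {"tx":0,"ty":0,"tz":0,"twist":0},
    {"tx":0,"ty":0,"tz":0,"twist":0},
    {"tx":0,"ty":0,"tz":0,"twist":0},
    {"tx":0,"ty":0,"tz":0,"twist":0},
  ],
  claw=0.0,
  grip_force=20,
)

```text
t: 4.27
eef_pos: [0.6091, 0.2284, 0.0517]
ee_rot: [-3.138, 0.002, -1.675]
force: [0.7, 1.1, 6.9]
width: 0.0676
gripper_force: 19.6
```

>>> arm_command(
  commands=[
    {"tx":0,"ty":0,"tz":-0.05,"twist":0},
    {"tx":0,"ty":0,"tz":-0.15,"twist":0},
    {"tx":0,"ty":0,"tz":-0.27,"twist":0},
    {"tx":0,"ty":0,"tz":-0.39,"twist":0},
    {"tx":0.05,"ty":0,"tz":-0.5,"twist":0},
    {"tx":0.12,"ty":0,"tz":-0.58,"twist":0},
    {"tx":0.22,"ty":0,"tz":-0.62,"twist":0},
    {"tx":0.32,"ty":0,"tz":-0.64,"twist":0},
  ],
)

```text
t: 4.93
eef_pos: [0.5989, 0.1475, 0.2122]
ee_rot: [-3.14, 0.002, -1.675]
force: [0.8, -0.4, -3.8]
width: 0.068
gripper_force: 19.7
```

>>> arm_command(
  commands=[
    {"tx":0.12,"ty":0,"tz":0,"twist":0},
    {"tx":0.24,"ty":0,"tz":0,"twist":0},
    {"tx":0.37,"ty":0,"tz":0,"twist":0},
    {"tx":0.5,"ty":0,"tz":0,"twist":0},
    {"tx":0.63,"ty":0,"tz":0,"twist":0},
    {"tx":0.76,"ty":0,"tz":0,"twist":0},
    {"tx":0.88,"ty":0,"tz":0,"twist":0},
    {"tx":0.96,"ty":0,"tz":0,"twist":0},
  ],
)

```text
t: 5.6
eef_pos: [0.5723, -0.0932, 0.2099]
ee_rot: [3.14, 0.0, -1.677]
force: [0.3, -0.1, -3.6]
width: 0.0672
gripper_force: 19.7
```

Run:
```python
from h import *
s=get_state();print(s['eef_pos'],s['ee_rot'],s['q'],s['width'],s['t'])
f=snap('wrist','w2');cal=calibration('wrist')
for sc,d in best('tub1','wrist',3): print(sc,d['rect'],rectfit(d['region'],'wrist',.08,cal))
print(spot_point('brass_left_mid','wrist')[:2])
```

```text
[ 0.57234391 -0.09315968  0.20992162] [ 3.14002676e+00  4.38426569e-05 -1.67698561e+00] [ 1.75425688e-01  2.15927993e-01 -2.26243771e-01 -5.27705722e-04
 -1.13011665e+00 -2.81389489e-01] 0.06720918405580477 5.6
0.94 [96.0, 0.1, 276.3, 103.0] (array([ 0.6247, -0.2159]), -6.0, array([132.4,  70. ]))
0.62 [135.7, 201.5, 226.0, 276.2] (array([ 0.6632, -0.0796]), 21.8, array([98.5, 52.2]))
[{'uv': [212.2, 47.9], 'score': 0.78}, {'uv': [251.0, 252.7], 'score': 0.21}]
```

View pics/w2.png

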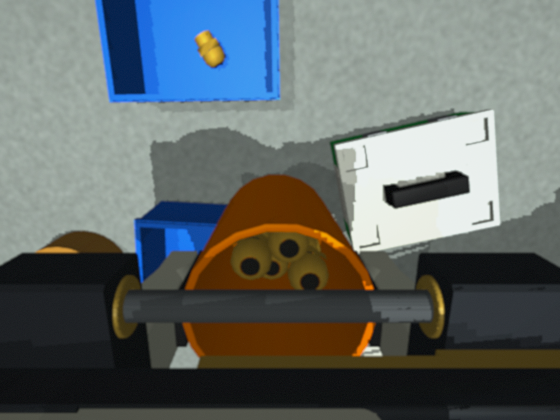

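>>> arm_command(
  commands=[
    {"tx":0.04,"ty":-0.04,"tz":0,"twist":0},
    {"tx":0.08,"ty":-0.09,"tz":0,"twist":0},
    {"tx":0.12,"ty":-0.14,"tz":0,"twist":0},
    {"tx":0.16,"ty":-0.19,"tz":0,"twist":0},
    {"tx":0.2,"ty":-0.23,"tz":0,"twist":0},
    {"tx":0.24,"ty":-0.26,"tz":0,"twist":0},
    {"tx":0.26,"ty":-0.26,"tz":0,"twist":0},
    {"tx":0.26,"ty":-0.26,"tz":0,"twist":0},
  ],
)

```text
t: 6.42
eef_pos: [0.6318, -0.1627, 0.2091]
ee_rot: [3.14, -0.0, -1.676]
force: [0.7, -0.2, -3.3]
width: 0.0674
gripper_force: 19.7
```

Run:
```python
from h import *
s=get_state();print(s['eef_pos'],s['ee_rot'],s['width'],s['t'])
f=snap('wrist','w3');cal=calibration('wrist')
for sc,d in best('tub1','wrist',2): print(sc,d['rect'],rectfit(d['region'],'wrist',.08,cal))
hsv=cv2.cvtColor(f,cv2.COLOR_RGB2HSV)
m=((hsv[...,0]>100)&(hsv[...,0]<125)&(hsv[...,1]>120)).astype(np.uint8)
n,l,st,ce=cv2.connectedComponentsWithStats(m)
i=1+np.argmax(st[1:,4]);print(st[i],rectfit(l==i,'wrist',.08,cal))
```

```text
[ 0.63175809 -0.16274712  0.20908204] [ 3.14035928e+00 -1.18656459e-05 -1.67617057e+00] 0.06742975183567676 6.4167
0.83 [189.6, 40.8, 365.7, 183.3] (array([ 0.624 , -0.2311]), -5.2, array([133.1, 102.2]))
[  190    44   177   138 22121] (array([ 0.6241, -0.2307]), -5.2, array([131.9, 101.9]))
```

View pics/w3.png

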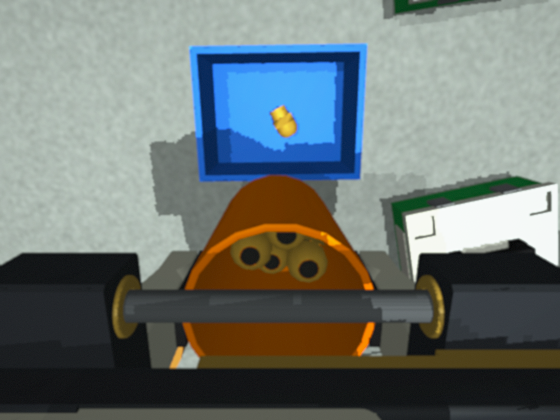

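>>> arm_command(
  commands=[
    {"tx":0.08,"ty":-0.005,"tz":0,"twist":-0.005},
    {"tx":0.17,"ty":-0.006,"tz":0,"twist":-0.005},
    {"tx":0.27,"ty":-0.006,"tz":0,"twist":-0.005},
    {"tx":0.37,"ty":-0.006,"tz":0,"twist":-0.005},
    {"tx":0.47,"ty":-0.006,"tz":0,"twist":-0.005},
    {"tx":0.57,"ty":-0.006,"tz":0,"twist":-0.005},
    {"tx":0.64,"ty":-0.006,"tz":0,"twist":-0.005},
    {"tx":0.67,"ty":-0.006,"tz":0.03,"twist":-0.005},
  ],
)

```text
t: 7.18
eef_pos: [0.616, -0.3309, 0.2038]
ee_rot: [-3.139, -0.001, -1.661]
force: [0.3, -0.1, -2.5]
width: 0.0679
gripper_force: 19.8
```

>>> arm_command(
  commands=[
    {"tx":0,"ty":0,"tz":0.06,"twist":0},
    {"tx":0,"ty":0,"tz":0.13,"twist":0},
    {"tx":0,"ty":0,"tz":0.2,"twist":0},
    {"tx":0,"ty":0,"tz":0.27,"twist":0},
    {"tx":0,"ty":0,"tz":0.33,"twist":0},
    {"tx":0,"ty":0,"tz":0.37,"twist":0},
    {"tx":0,"ty":0,"tz":0.38,"twist":0},
    {"tx":0,"ty":0,"tz":0.38,"twist":0},
  ],
  grip_force=16,
)

```text
t: 7.85
eef_pos: [0.6157, -0.3283, 0.1065]
ee_rot: [3.14, 0.0, -1.659]
force: [-0.9, 0.0, -2.7]
width: 0.0676
gripper_force: 15.8
```

```bash
cat >> h.py <<'E'
def tubframe():
    "TCP in the brass tub's frame: X along -y side (away), Y, z"
    s=get_state();d=s['eef_pos'][:2]-np.array([.624,-.231]);a=np.radians(-95.2)
    return np.round([1000*(d[0]*np.cos(a)+d[1]*np.sin(a)),1000*(d[0]*np.sin(a)-d[1]*np.cos(a)),1000*s['eef_pos'][2]],1),np.degrees(s['ee_rot'][2]).round(1),s['width'],s['t']
E
python3 -c "
from h import *
print(tubframe())"
```

```text
(array([ 97.6,  -0.5, 106.5]), np.float64(-95.1), 0.06761019986275903, 7.85)
```

>>> arm_command(
  commands=[
    {"tx":-0.03,"ty":0,"tz":0,"twist":0},
    {"tx":-0.06,"ty":0,"tz":0,"twist":0},
    {"tx":-0.09,"ty":0,"tz":-0.018,"twist":0},
    {"tx":-0.12,"ty":0,"tz":-0.031,"twist":0},
    {"tx":-0.15,"ty":0,"tz":-0.04,"twist":0},
    {"tx":-0.18,"ty":0,"tz":-0.043,"twist":0},
    {"tx":-0.21,"ty":0,"tz":-0.043,"twist":0},
    {"tx":-0.226,"ty":0,"tz":-0.041,"twist":0},
  ],
)

```text
t: 8.52
eef_pos: [0.6216, -0.2717, 0.1181]
ee_rot: [-3.14, -0.0, -1.659]
force: [-0.2, -1.8, -0.2]
width: 0.0667
gripper_force: 16.0
```

Run:
```python
from h import *
print(tubframe(),get_state()['force'])
a=snap('side');w=snap('wrist')
o=np.hstack([cv2.resize(a[90:250,200:360],(480,480),interpolation=cv2.INTER_CUBIC),w[:320:,120:440][:,:,:]][:1]+[cv2.resize(w[:,120:400],(320,480))])
cv2.imwrite('pics/p1.png',o[:,:,::-1])
```

```text
(array([ 40.8,  -1.3, 118.1]), np.float64(-95.1), 0.06669403282479802, 8.5167) [-0.24754552 -1.75038215 -0.19137121]
```

View pics/p1.png

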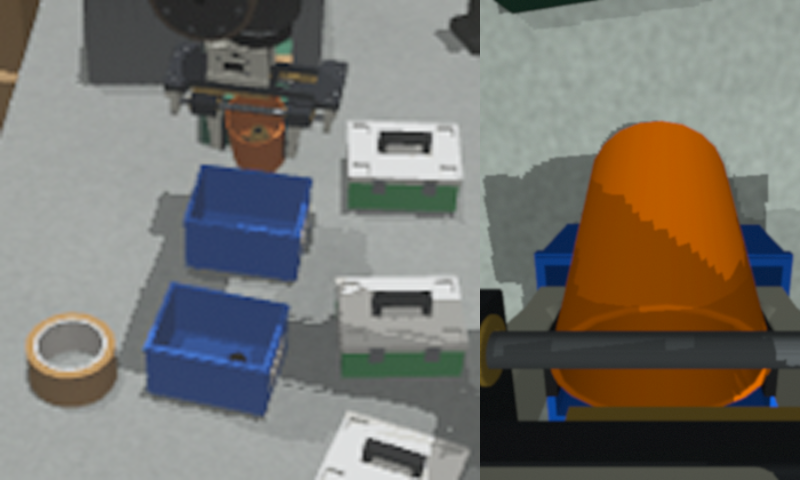

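The cup is pivoting on the rim as planned: tilted about 45°, mouth over the brass tub. I'll continue past horizontal.

>>> arm_command(
  commands=[
    {"tx":-0.028,"ty":0,"tz":0.01,"twist":0},
    {"tx":-0.054,"ty":0,"tz":0.022,"twist":0},
    {"tx":-0.08,"ty":0,"tz":0.037,"twist":0},
    {"tx":-0.104,"ty":0,"tz":0.054,"twist":0},
    {"tx":-0.125,"ty":0,"tz":0.075,"twist":0},
    {"tx":-0.144,"ty":0,"tz":0.096,"twist":0},
    {"tx":-0.168,"ty":0,"tz":0.125,"twist":0},
    {"tx":-0.184,"ty":0,"tz":0.148,"twist":0},
  ],
)

```text
t: 9.28
eef_pos: [0.6252, -0.2259, 0.0795]
ee_rot: [-3.141, 0.0, -1.66]
force: [0.7, 1.7, 3.0]
width: 0.0667
gripper_force: 16.0
```

Run:
```python
from h import *
print(tubframe(),get_state()['force'])
a=snap('side');w=snap('wrist');t=snap('top')
o=np.hstack([cv2.resize(a[110:230,220:340],(390,390),interpolation=cv2.INTER_CUBIC),cv2.resize(w[:,100:420],(300,390))])
cv2.imwrite('pics/p2.png',o[:,:,::-1])
```

```text
(array([-5.2, -0.7, 79.5]), np.float64(-95.1), 0.06672343812348736, 9.2833) [0.6749304  1.7400727  3.00870513]
```

View pics/p2.png

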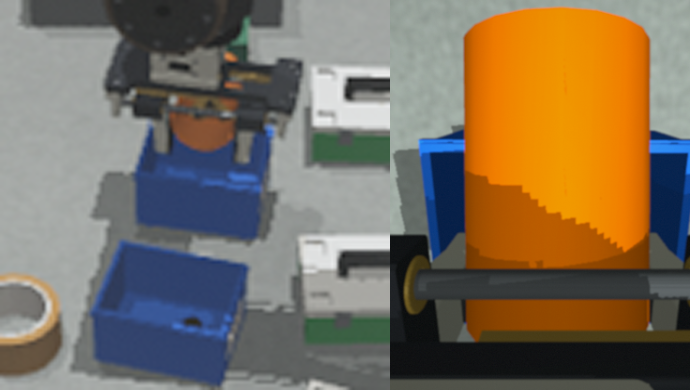

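>>> arm_command(
  commands=[
    {"tx":0.08,"ty":0,"tz":-0.045,"twist":0},
    {"tx":0.08,"ty":0,"tz":-0.045,"twist":0},
    {"tx":-0.05,"ty":0,"tz":0.0,"twist":0},
    {"tx":0.08,"ty":0,"tz":-0.045,"twist":0},
    {"tx":-0.05,"ty":0,"tz":0.0,"twist":0},
    {"tx":0.08,"ty":0,"tz":-0.045,"twist":0},
    {"tx":-0.05,"ty":0,"tz":0.0,"twist":0},
    {"tx":-0.03,"ty":0,"tz":0.01,"twist":0},
  ],
)

```text
t: 10.1
eef_pos: [0.6256, -0.2183, 0.0774]
ee_rot: [-3.141, 0.001, -1.662]
force: [-1.6, 4.5, 6.5]
width: 0.0667
gripper_force: 16.0
```

>>> arm_command(
  commands=[
    {"tx":0.08,"ty":0,"tz":-0.045,"twist":0},
    {"tx":0.08,"ty":0,"tz":-0.045,"twist":0},
    {"tx":-0.03,"ty":0,"tz":0.0,"twist":0},
    {"tx":0.09,"ty":0,"tz":-0.045,"twist":0},
    {"tx":-0.03,"ty":0,"tz":0.0,"twist":0},
    {"tx":0.09,"ty":0,"tz":-0.045,"twist":0},
    {"tx":-0.03,"ty":0,"tz":0.0,"twist":0},
    {"tx":0,"ty":0,"tz":-0.02,"twist":0},
  ],
)

```text
t: 10.77
eef_pos: [0.6246, -0.2175, 0.0807]
ee_rot: [3.139, 0.001, -1.661]
force: [-1.8, 0.4, -2.0]
width: 0.0665
gripper_force: 16.0
```

>>> arm_command(
  commands=[
    {"tx":0,"ty":0,"tz":-0.06,"twist":0},
    {"tx":0,"ty":0,"tz":-0.14,"twist":0},
    {"tx":0,"ty":0,"tz":-0.24,"twist":0},
    {"tx":0.05,"ty":0,"tz":-0.32,"twist":0},
    {"tx":0.15,"ty":0,"tz":-0.36,"twist":0},
    {"tx":0.27,"ty":0,"tz":-0.4,"twist":0},
    {"tx":0.38,"ty":0,"tz":-0.4,"twist":0},
    {"tx":0.44,"ty":0,"tz":-0.4,"twist":0},
  ],
)

```text
t: 11.43
eef_pos: [0.6152, -0.3314, 0.183]
ee_rot: [-3.142, -0.0, -1.661]
force: [0.3, -0.2, -3.1]
width: 0.0666
gripper_force: 16.0
```

Run:
```python
from h import *
print(tubframe(),get_state()['force'])
a=snap('side');w=snap('wrist');t=snap('top')
o=np.hstack([cv2.resize(a[90:210,220:340],(400,400),interpolation=cv2.INTER_CUBIC),cv2.resize(t[170:250,330:410],(400,400),interpolation=cv2.INTER_CUBIC)])
cv2.imwrite('pics/p3.png',o[:,:,::-1])
```

```text
(array([100.8,  -0.3, 183. ]), np.float64(-95.2), 0.06664909009956377, 11.4333) [ 0.33548196 -0.22458642 -3.07687702]
```

View pics/p3.png

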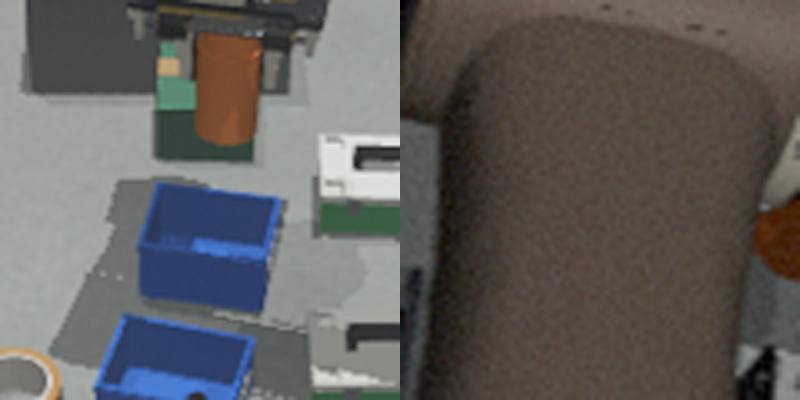

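Run:
```python
from h import *
w=snap('wrist','p4')
for c in('wrist','side'): print(c,[(d['score'],np.round(d['rect']).tolist()) for d in boxes_of('gland1_mid',c)])
```

```text
wrist []
side []
```

View pics/p4.png

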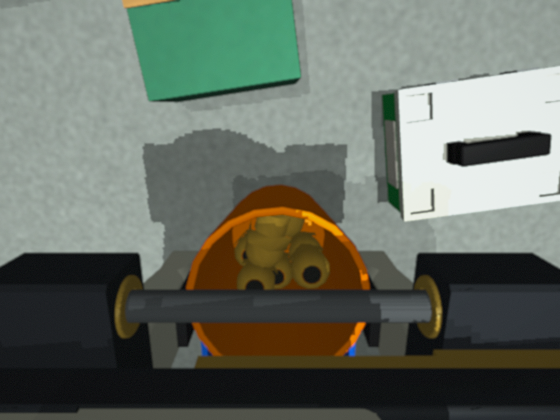

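The cup swung back upright when lifted because the 16 N grip lets it pivot, and most of the glands are still inside. I'll tip it again, lock the tilt with a firm grip, then dwell and shake.

>>> arm_command(
  commands=[
    {"tx":0,"ty":0,"tz":0.05,"twist":0},
    {"tx":-0.01,"ty":0,"tz":0.11,"twist":0},
    {"tx":-0.012,"ty":0,"tz":0.17,"twist":0},
    {"tx":-0.012,"ty":0,"tz":0.23,"twist":0},
    {"tx":-0.012,"ty":0,"tz":0.28,"twist":0},
    {"tx":-0.012,"ty":0,"tz":0.306,"twist":0},
    {"tx":-0.012,"ty":0,"tz":0.306,"twist":0},
    {"tx":-0.012,"ty":0,"tz":0.306,"twist":0},
  ],
  grip_force=16,
)

```text
t: 12.4
eef_pos: [0.6164, -0.3258, 0.1061]
ee_rot: [3.141, -0.0, -1.659]
force: [0.2, -0.3, -1.7]
width: 0.0665
gripper_force: 16.0
```

>>> arm_command(
  commands=[
    {"tx":-0.03,"ty":0,"tz":0,"twist":0},
    {"tx":-0.06,"ty":0,"tz":0,"twist":0},
    {"tx":-0.09,"ty":0,"tz":-0.018,"twist":0},
    {"tx":-0.12,"ty":0,"tz":-0.031,"twist":0},
    {"tx":-0.15,"ty":0,"tz":-0.04,"twist":0},
    {"tx":-0.18,"ty":0,"tz":-0.043,"twist":0},
    {"tx":-0.21,"ty":0,"tz":-0.043,"twist":0},
    {"tx":-0.226,"ty":0,"tz":-0.041,"twist":0},
  ],
)

```text
t: 13.07
eef_pos: [0.6218, -0.2687, 0.1174]
ee_rot: [-3.14, -0.0, -1.659]
force: [-0.5, -1.9, -0.2]
width: 0.0669
gripper_force: 16.0
```

>>> arm_command(
  commands=[
    {"tx":-0.028,"ty":0,"tz":0.01,"twist":0},
    {"tx":-0.054,"ty":0,"tz":0.022,"twist":0},
    {"tx":-0.08,"ty":0,"tz":0.037,"twist":0},
    {"tx":-0.104,"ty":0,"tz":0.054,"twist":0},
    {"tx":-0.125,"ty":0,"tz":0.075,"twist":0},
    {"tx":-0.144,"ty":0,"tz":0.096,"twist":0},
    {"tx":-0.168,"ty":0,"tz":0.125,"twist":0},
    {"tx":-0.184,"ty":0,"tz":0.152,"twist":0},
  ],
)

```text
t: 13.73
eef_pos: [0.6257, -0.2229, 0.0779]
ee_rot: [-3.141, 0.0, -1.66]
force: [1.3, 2.4, 2.8]
width: 0.0669
gripper_force: 16.0
```

>>> arm_command(
  commands=[
    {"tx":0,"ty":0,"tz":0.01,"twist":0},
    {"tx":0,"ty":0,"tz":0.01,"twist":0},
    {"tx":0,"ty":0,"tz":0.01,"twist":0},
    {"tx":0,"ty":0,"tz":0.01,"twist":0},
    {"tx":0,"ty":0,"tz":0.01,"twist":0},
    {"tx":0,"ty":0,"tz":0.01,"twist":0},
    {"tx":0,"ty":0,"tz":0.01,"twist":0},
    {"tx":0,"ty":0,"tz":0.01,"twist":0},
  ],
  grip_force=55,
)

```text
t: 14.4
eef_pos: [0.6256, -0.2237, 0.0761]
ee_rot: [-3.141, 0.0, -1.66]
force: [0.5, 3.1, 4.7]
width: 0.0664
gripper_force: 55.0
```

Run:
```python
from h import *
print(tubframe(),get_state()['force'],get_state()['moment'])
w=snap('wrist');a=snap('side','s5')
hsv=cv2.cvtColor(w,cv2.COLOR_RGB2HSV)
m=(hsv[...,0]<18)&(hsv[...,1]>150)&(hsv[...,2]>60)
ys,xs=np.where(m);print('orange rows',ys.min(),ys.max())
for r in(20,60,120,180,240): 
    x=np.where(m[r])[0]; print(r,x.min() if len(x) else None,x.max() if len(x) else None)
print(np.array(calibration('wrist')['camera_matrix']).round().tolist())
```

```text
(array([-7.4, -0.9, 76.1]), np.float64(-95.1), 0.06644728918771572, 14.4) [0.52603226 3.05553115 4.67876934] [ 0.90030614 -0.22391158  0.02924108]
orange rows 0 356
20 172 383
60 174 382
120 176 380
180 178 378
240 181 376
[[356.0, 0.0, 278.0], [0.0, 356.0, 210.0], [0.0, 0.0, 1.0]]
```

```bash
cat > fit.py <<'E'
from h import *
from scipy.optimize import least_squares
def cupfit(w,cal,s,rows=range(10,245,15)):
    hsv=cv2.cvtColor(w,cv2.COLOR_RGB2HSV)
    m=(hsv[...,0]<18)&(hsv[...,1]>150)&(hsv[...,2]>60)
    obs=np.array([[np.where(m[r])[0].min(),np.where(m[r])[0].max()] for r in rows],float)
    yaw=s['ee_rot'][2]; xt=np.array([np.cos(yaw),np.sin(yaw),0]);yt=np.array([np.sin(yaw),-np.cos(yaw),0]);z=np.array([0,0,1.])
    P=s['eef_pos']+.019*z; K=np.array(cal['camera_matrix']);T=np.array(cal['extrinsics'])
    ph=np.linspace(0,2*np.pi,73)
    def sil(p):
        a,off,sh=p; u=-xt*np.sin(a)+z*np.cos(a); n=xt*np.cos(a)+z*np.sin(a)
        pts=[]
        for t in np.linspace(0,.1,41):
            r=.0325+.02*t
            pts.append(P+off*z+sh*yt+u*(t-.07)+r*(np.cos(ph)[:,None]*n+np.sin(ph)[:,None]*yt))
        q=(np.concatenate(pts)-T[:3,3])@T[:3,:3]; v=q[:,:2]/q[:,2:]*K[0,0]+K[:2,2]
        return np.array([[v[k,0].min(),v[k,0].max()] if (k:=abs(v[:,1]-r)<4).any() else [0,0] for r in rows])
    res=[least_squares(lambda p:(sil(p)-obs).ravel(),[a0,.0,0],diff_step=1e-3,x_scale=[.1,.01,.002]) for a0 in(1.4,1.8)]
    r=min(res,key=lambda r:r.cost); return np.degrees(r.x[0]),r.x[1:]*1000,r.cost
E
python3 - <<'E'
from fit import *
s=get_state();cal=calibration('wrist');print(cupfit(snap('wrist'),cal,s))
E
python3 -c "
import cv2
a=cv2.imread('pics/s5.png');cv2.imwrite('pics/s5c.png',cv2.resize(a[100:220,220:340],(600,600),interpolation=cv2.INTER_CUBIC))"
```

```text
(np.float64(116.15734445450626), array([-0.72623788,  0.00933889]), np.float64(535731.4357154922))
```

View pics/s5c.png

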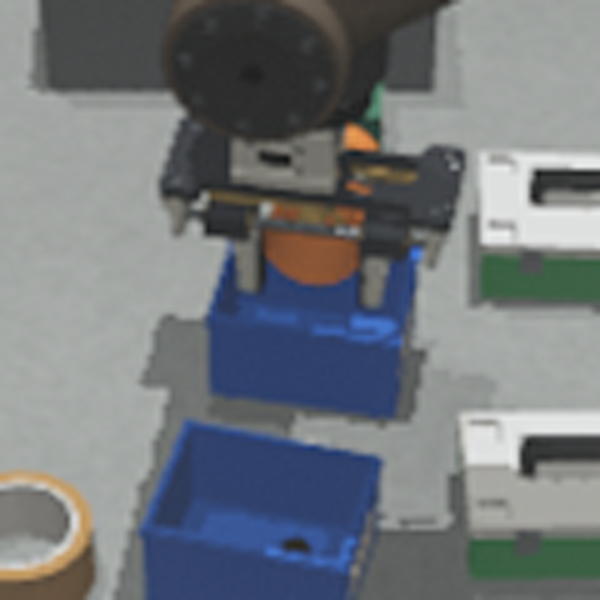

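```bash
cat > fit.py <<'E'
from h import *
def cupmask(w):
    hsv=cv2.cvtColor(w,cv2.COLOR_RGB2HSV); m=(hsv[...,0]<18)&(hsv[...,1]>150)&(hsv[...,2]>60); m[240:]=0; return m
def cupfit(w,cal,s):
    "grid search of tilt, height offset, grip height by silhouette overlap above image row 240"
    m=cupmask(w); yaw=s['ee_rot'][2]; xt=np.array([np.cos(yaw),np.sin(yaw),0]);yt=np.array([np.sin(yaw),-np.cos(yaw),0]);z=np.array([0,0,1.])
    P=s['eef_pos']+.019*z; K=np.array(cal['camera_matrix']);T=np.array(cal['extrinsics']); ph=np.linspace(0,2*np.pi,49)[:,None]; out=[]
    for a in np.radians(np.arange(0,136,3)):
      u=-xt*np.sin(a)+z*np.cos(a); n=xt*np.cos(a)+z*np.sin(a)
      for off in np.arange(-.015,.026,.005):
        for h in(.06,.07,.08):
          pts=np.concatenate([P+off*z+u*(t-h)+(.0325+.02*t)*(np.cos(ph)*n+np.sin(ph)*yt) for t in(0,.1)])
          q=(pts-T[:3,3])@T[:3,:3]; v=q[:,:2]/q[:,2:]*K[0,0]+K[:2,2]
          g=np.zeros(m.shape,np.uint8);cv2.fillConvexPoly(g,cv2.convexHull(v.astype(np.float32)).astype(np.int32),1);g[240:]=0
          out.append(((g&m).sum()/max((g|m).sum(),1),round(np.degrees(a)),round(off*1000),h))
    return sorted(out)[::-1][:6]
E
python3 - <<'E'
from fit import *
s=get_state();cal=calibration('wrist');w=snap('wrist');print(cupmask(w).sum(0).nonzero()[0][[0,-1]]);print(cupfit(w,cal,s))
E
```

```text
[172 383]
[(np.float64(0.4484339547612921), 84, 25, 0.08), (np.float64(0.4439639049934543), 81, 25, 0.08), (np.float64(0.4427893896422698), 87, 20, 0.08), (np.float64(0.437227832854628), 87, 25, 0.08), (np.float64(0.4327005423922352), 90, 20, 0.08), (np.float64(0.42767432311668235), 93, 15, 0.08)]
```

```bash
sed -i 's/hsv\[...,0\]<18)/hsv[...,0]<25)/' fit.py
python3 - <<'E'
from fit import *
s=get_state();cal=calibration('wrist');w=snap('wrist');m=cupmask(w);print([(r,np.where(m[r])[0][[0,-1]].tolist(),int(m[r].sum())) for r in(0,10,30,60,120,239)]);print(cupfit(w,cal,s))
E
```

```text
[(0, [187, 368], 182), (10, [175, 379], 205), (30, [173, 383], 211), (60, [174, 382], 209), (120, [176, 379], 204), (239, [181, 376], 196)]
[(np.float64(0.6643439524286328), 81, 25, 0.08), (np.float64(0.6579981366711225), 84, 25, 0.08), (np.float64(0.6535812812915092), 78, 25, 0.08), (np.float64(0.6398896495350975), 75, 25, 0.08), (np.float64(0.6392083171633407), 87, 20, 0.08), (np.float64(0.639031368141412), 84, 20, 0.08)]
```

```bash
sed -i 's/np.arange(-.015,.026,.005)/np.arange(-.01,.046,.005)/; s/(.06,.07,.08)/(.03,.04,.05,.06,.07,.08,.09,.1)/; s/np.arange(0,136,3)/np.arange(60,136,3)/' fit.py
python3 - <<'E'
from fit import *
s=get_state();cal=calibration('wrist');w=snap('wrist','p6')
for o in cupfit(w,cal,s): print(o)
print(np.array(cal['extrinsics']).round(3).tolist(),s['eef_pos'])
E
```

```text
(np.float64(0.9853662475021698), 87, 20, 0.1)
(np.float64(0.9827867182725606), 81, 25, 0.1)
(np.float64(0.9812597817028801), 90, 15, 0.1)
(np.float64(0.9771716273050792), 78, 30, 0.1)
(np.float64(0.9767242239744486), 84, 25, 0.1)
(np.float64(0.9751885384945533), 84, 20, 0.1)
[[-0.996, 0.084, 0.026, 0.619], [0.088, 0.956, 0.279, -0.3], [-0.001, 0.28, -0.96, 0.233], [0.0, 0.0, 0.0, 1.0]] [ 0.62555108 -0.2237737   0.07613081]
```

View pics/p6.png

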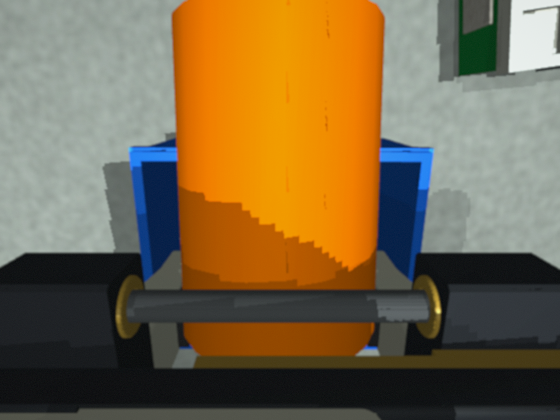

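The fit and picture agree. The cup slid up and back in the pads, so it now lies horizontal on the rim and touches the gripper body, which blocks more tilt. New plan:
1. Lay the cup on the free bench.
2. Regrasp it near the foot and carry it locked over the tub.
3. Loosen the grip so the mouth swings down.

>>> arm_command(
  commands=[
    {"tx":0,"ty":0,"tz":-0.02,"twist":0},
    {"tx":0,"ty":0,"tz":-0.06,"twist":0},
    {"tx":0,"ty":0,"tz":-0.12,"twist":0},
    {"tx":0,"ty":0,"tz":-0.19,"twist":0},
    {"tx":0,"ty":0,"tz":-0.26,"twist":0},
    {"tx":0,"ty":0,"tz":-0.33,"twist":0},
    {"tx":0,"ty":0,"tz":-0.38,"twist":0},
    {"tx":0,"ty":0,"tz":-0.4,"twist":0},
  ],
  grip_force=60,
)

```text
t: 15.37
eef_pos: [0.6255, -0.2242, 0.1783]
ee_rot: [-3.14, -0.0, -1.66]
force: [0.7, -0.1, -3.4]
width: 0.0662
gripper_force: 60.0
```

```bash
sed -i 's/np.arange(60,136,3)/np.arange(0,136,4)/' fit.py
python3 - <<'E'
from fit import *
s=get_state();cal=calibration('wrist');w=snap('wrist','p7')
for o in cupfit(w,cal,s)[:4]: print(o)
print(s['force'],s['width'],s['t'],s['eef_pos'])
E
```

```text
(np.float64(0.9901610578429529), 84, 20, 0.1)
(np.float64(0.9864250563016098), 80, 25, 0.1)
(np.float64(0.9816859738311526), 88, 15, 0.1)
(np.float64(0.9742839959352123), 76, 30, 0.1)
[ 0.66708597 -0.09933227 -3.38463259] 0.06617864535169123 15.3667 [ 0.6255443  -0.22424707  0.17827753]
```

The 60 N grip locks the tilt at about 84°. Carrying to the free bench.

>>> arm_command(
  commands=[
    {"tx":-0.06,"ty":0,"tz":0,"twist":0},
    {"tx":-0.16,"ty":0,"tz":0,"twist":0},
    {"tx":-0.3,"ty":0,"tz":0,"twist":0},
    {"tx":-0.44,"ty":0,"tz":0,"twist":0},
    {"tx":-0.58,"ty":0,"tz":0,"twist":0},
    {"tx":-0.72,"ty":0,"tz":0,"twist":0},
    {"tx":-0.86,"ty":0,"tz":0,"twist":0},
    {"tx":-1.0,"ty":0,"tz":0,"twist":0},
  ],
)

```text
t: 16.08
eef_pos: [0.6464, 0.0271, 0.1747]
ee_rot: [3.139, -0.0, -1.66]
force: [0.4, -0.1, -3.1]
width: 0.0659
gripper_force: 60.0
```

>>> arm_command(
  commands=[
    {"tx":-0.14,"ty":0,"tz":0,"twist":0},
    {"tx":-0.28,"ty":0,"tz":0,"twist":0},
    {"tx":-0.42,"ty":0,"tz":0,"twist":0},
    {"tx":-0.56,"ty":0,"tz":0,"twist":0},
    {"tx":-0.7,"ty":0,"tz":0,"twist":0},
    {"tx":-0.84,"ty":0,"tz":0,"twist":0},
    {"tx":-0.94,"ty":0,"tz":0,"twist":0},
    {"tx":-1.0,"ty":0,"tz":0,"twist":0},
  ],
)

```text
t: 16.75
eef_pos: [0.6687, 0.2773, 0.1739]
ee_rot: [3.139, -0.001, -1.658]
force: [-1.1, -0.4, -2.3]
width: 0.0662
gripper_force: 60.0
```

Run:
```python
from fit import *
s=get_state();cal=calibration('wrist');w=snap('wrist')
for o in cupfit(w,cal,s)[:3]: print(o)
print(s['force'],s['width'],s['t'],s['eef_pos'])
```

```text
(np.float64(0.9916203452167008), 84, 20, 0.1)
(np.float64(0.9856013316687474), 80, 25, 0.1)
(np.float64(0.9829298831385642), 88, 15, 0.1)
[-1.09348034 -0.40015402 -2.30609899] 0.06621213484824892 16.75 [0.66869438 0.27729444 0.17392   ]
```

>>> arm_command(
  commands=[
    {"tx":0,"ty":0,"tz":0.06,"twist":0},
    {"tx":0,"ty":0,"tz":0.16,"twist":0},
    {"tx":0,"ty":0,"tz":0.27,"twist":0},
    {"tx":0,"ty":0,"tz":0.38,"twist":0},
    {"tx":0,"ty":0,"tz":0.48,"twist":0},
    {"tx":0,"ty":0,"tz":0.56,"twist":0},
    {"tx":0,"ty":0,"tz":0.62,"twist":0},
    {"tx":0,"ty":0,"tz":0.65,"twist":0},
  ],
)

```text
t: 17.47
eef_pos: [0.6677, 0.2725, 0.0098]
ee_rot: [3.137, -0.003, -1.661]
force: [-0.2, -0.0, -3.5]
width: 0.0663
gripper_force: 60.0
```

>>> arm_command(
  commands=[
    {"tx":0,"ty":0,"tz":0.01,"twist":0},
    {"tx":0,"ty":0,"tz":0.015,"twist":0},
    {"tx":0,"ty":0,"tz":0.015,"twist":0},
    {"tx":0,"ty":0,"tz":0.015,"twist":0},
    {"tx":0,"ty":0,"tz":0.015,"twist":0},
    {"tx":0,"ty":0,"tz":0.015,"twist":0},
    {"tx":0,"ty":0,"tz":0.015,"twist":0},
    {"tx":0,"ty":0,"tz":0.015,"twist":0},
  ],
)

```text
t: 18.13
eef_pos: [0.6699, 0.2743, 0.0103]
ee_rot: [-3.141, 0.0, -1.66]
force: [1.0, 0.5, -3.3]
width: 0.0661
gripper_force: 60.0
```

>>> arm_command(
  commands=[
    {"tx":0,"ty":0,"tz":0,"twist":0},
    {"tx":0,"ty":0,"tz":0,"twist":0},
    {"tx":0,"ty":0,"tz":0,"twist":0},
    {"tx":0,"ty":0,"tz":0,"twist":0},
    {"tx":0,"ty":0,"tz":0,"twist":0},
    {"tx":0,"ty":0,"tz":0,"twist":0},
    {"tx":0,"ty":0,"tz":0,"twist":0},
    {"tx":0,"ty":0,"tz":0,"twist":0},
  ],
  claw=0.84,
)

```text
t: 18.8
eef_pos: [0.6698, 0.2742, 0.0098]
ee_rot: [3.142, -0.0, -1.66]
force: [-0.2, 0.5, 0.6]
width: 0.0736
gripper_force: 0.2
```

Run:
```python
from fit import *
s=get_state();cal=calibration('wrist');w=snap('wrist')
for o in cupfit(w,cal,s)[:3]: print(o)
print(s['force'],s['width'],s['t'],s['eef_pos'])
```

```text
(np.float64(0.9076288249770066), 84, 20, 0.09)
(np.float64(0.9075768714035843), 80, 20, 0.09)
(np.float64(0.904771496915523), 76, 25, 0.09)
[-0.18410495  0.52060045  0.55404863] 0.07362196098744171 18.8 [0.66977528 0.27418356 0.00981057]
```

>>> arm_command(
  commands=[
    {"tx":0,"ty":0,"tz":-0.04,"twist":0},
    {"tx":0,"ty":0,"tz":-0.12,"twist":0},
    {"tx":0,"ty":0,"tz":-0.24,"twist":0},
    {"tx":0,"ty":0,"tz":-0.38,"twist":0},
    {"tx":0,"ty":0,"tz":-0.52,"twist":0},
    {"tx":0,"ty":0,"tz":-0.64,"twist":0},
    {"tx":0,"ty":0,"tz":-0.72,"twist":0},
    {"tx":0,"ty":0,"tz":-0.72,"twist":0},
  ],
  claw=1.0,
)

```text
t: 19.52
eef_pos: [0.6723, 0.2751, 0.1974]
ee_rot: [-3.133, 0.005, -1.659]
force: [1.3, 0.1, -0.3]
width: 0.0878
gripper_force: 0.0
```

Run:
```python
from fit import *
s=get_state();cal=calibration('wrist');w=snap('wrist','p8')
hsv=cv2.cvtColor(w,cv2.COLOR_RGB2HSV); m=(hsv[...,0]<25)&(hsv[...,1]>150)&(hsv[...,2]>60)
for z in(.034,.05): print(rectfit(m,'wrist',z,cal))
ys,xs=np.where(m);print(xs.min(),xs.max(),ys.min(),ys.max(),s['eef_pos'],s['ee_rot'][2])
print([(d['score'],np.round(d['rect']).tolist()) for d in boxes_of('gland1_mid','wrist')])
```

```text
(array([0.6569, 0.2346]), 83.9, array([110. ,  67.4]))
(array([0.6573, 0.2328]), 83.9, array([104.5,  64. ]))
69 559 80 366 [0.67228142 0.27513287 0.19740719] -1.659119883024291
[(0.56, [422.0, 170.0, 557.0, 292.0])]
```

View pics/p8.png

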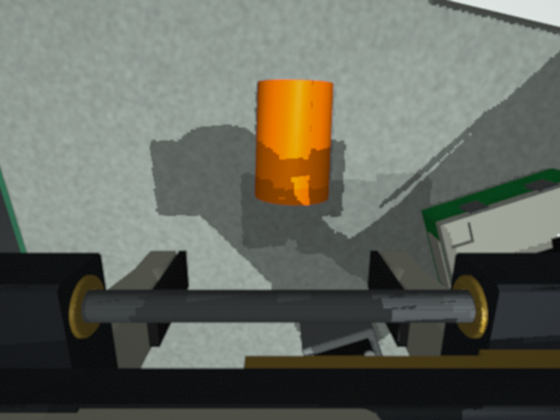

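The cup lies on its side, foot at (295,80) and mouth at (292,204), with no glands spilled. I'll regrasp it near the foot.

```bash
cat >> h.py <<'E'
def shift(p,yaw=None):
    "tool-frame shift in mm from the TCP to world point p, and twist share to reach yaw [deg] (half-turn free)"
    s=get_state();d=np.array(p)-s['eef_pos'];y=s['ee_rot'][2]
    r=np.round(1000*np.array([d[0]*np.cos(y)+d[1]*np.sin(y),d[0]*np.sin(y)-d[1]*np.cos(y),-d[2]]),1)
    tw=None if yaw is None else -((yaw-np.degrees(y)+90)%180-90)
    return r,'/250',np.round(r/250,3),'twist',None if tw is None else (round(tw,1),round(tw/180,4))
E
python3 - <<'E'
from h import *
f=ray('wrist',(295,81),.034);m=ray('wrist',(292.5,203),.034)
u=(m-f)/np.linalg.norm(m-f);print(f,m,np.linalg.norm(m-f))
t=f+.025*u;t[2]=.024;print(t,shift(t))
E
```

```text
[0.64802686 0.18010383 0.034     ] [0.65819059 0.28507159 0.034     ] 0.10545867464851534
[0.65043627 0.20498746 0.024     ] (array([ 70.9,  13.5, 168. ]), '/250', array([0.284, 0.054, 0.672]), 'twist', None)
```

>>> arm_command(
  commands=[
    {"tx":0.1,"ty":0.02,"tz":0,"twist":0},
    {"tx":0.22,"ty":0.04,"tz":0.05,"twist":0},
    {"tx":0.284,"ty":0.054,"tz":0.15,"twist":0},
    {"tx":0.284,"ty":0.054,"tz":0.28,"twist":0},
    {"tx":0.284,"ty":0.054,"tz":0.42,"twist":0},
    {"tx":0.284,"ty":0.054,"tz":0.54,"twist":0},
    {"tx":0.284,"ty":0.054,"tz":0.63,"twist":0},
    {"tx":0.284,"ty":0.054,"tz":0.672,"twist":0},
  ],
)

```text
t: 20.28
eef_pos: [0.6473, 0.203, 0.0171]
ee_rot: [3.136, -0.004, -1.661]
force: [-0.4, -0.5, -0.2]
width: 0.0878
gripper_force: 0.0
```

>>> arm_command(
  commands=[
    {"tx":0,"ty":0,"tz":0,"twist":0},
    {"tx":0,"ty":0,"tz":0,"twist":0},
    {"tx":0,"ty":0,"tz":0,"twist":0},
    {"tx":0,"ty":0,"tz":0,"twist":0},
    {"tx":0,"ty":0,"tz":0,"twist":0},
    {"tx":0,"ty":0,"tz":0,"twist":0},
    {"tx":0,"ty":0,"tz":0,"twist":0},
    {"tx":0,"ty":0,"tz":0,"twist":0},
  ],
  claw=0.0,
  grip_force=60,
)

```text
t: 20.95
eef_pos: [0.6512, 0.2053, 0.0237]
ee_rot: [-3.139, 0.002, -1.659]
force: [0.7, 0.2, 6.7]
width: 0.0657
gripper_force: 59.9
```

>>> arm_command(
  commands=[
    {"tx":0,"ty":0,"tz":-0.01,"twist":0},
    {"tx":0,"ty":0,"tz":-0.03,"twist":0},
    {"tx":0,"ty":0,"tz":-0.06,"twist":0},
    {"tx":0,"ty":0,"tz":-0.1,"twist":0},
    {"tx":0,"ty":0,"tz":-0.14,"twist":0},
    {"tx":0,"ty":0,"tz":-0.17,"twist":0},
    {"tx":0,"ty":0,"tz":-0.19,"twist":0},
    {"tx":0,"ty":0,"tz":-0.2,"twist":0},
  ],
)

```text
t: 21.62
eef_pos: [0.6505, 0.2049, 0.0733]
ee_rot: [-3.14, 0.001, -1.66]
force: [-0.4, 0.0, -2.2]
width: 0.066
gripper_force: 59.9
```

```bash
sed -i 's/(.03,.04,.05,.06,.07,.08,.09,.1)/(.015,.02,.025,.03,.035,.05,.06)/;s/np.arange(-.01,.046,.005)/np.arange(-.02,.011,.005)/;s/np.arange(0,136,4)/np.arange(60,156,3)/' fit.py
python3 - <<'E'
from fit import *
s=get_state();cal=calibration('wrist');w=snap('wrist','p9')
for o in cupfit(w,cal,s)[:4]: print(o)
print(s['force'],s['width'],s['t'],s['eef_pos'])
E
```

```text
(np.float64(0.9571589627959414), 90, -20, 0.02)
(np.float64(0.9541049030786773), 93, -15, 0.02)
(np.float64(0.9448710916072408), 96, 5, 0.025)
(np.float64(0.9349128540305011), 102, 10, 0.025)
[-0.40013951  0.03252515 -2.20769607] 0.06602282112864788 21.6167 [0.65049611 0.20489564 0.07329433]
```

>>> arm_command(
  commands=[
    {"tx":0,"ty":0,"tz":-0.08,"twist":0},
    {"tx":0.02,"ty":0,"tz":-0.18,"twist":-0.03},
    {"tx":0.1,"ty":0,"tz":-0.28,"twist":-0.065},
    {"tx":0.22,"ty":-0.01,"tz":-0.34,"twist":-0.1},
    {"tx":0.36,"ty":-0.02,"tz":-0.37,"twist":-0.14},
    {"tx":0.5,"ty":-0.03,"tz":-0.37,"twist":-0.18},
    {"tx":0.65,"ty":-0.04,"tz":-0.37,"twist":-0.215},
    {"tx":0.8,"ty":-0.05,"tz":-0.37,"twist":-0.25},
  ],
)

```text
t: 22.33
eef_pos: [0.6442, 0.003, 0.1643]
ee_rot: [-3.142, 0.0, -0.868]
force: [1.0, -0.8, -3.8]
width: 0.0659
gripper_force: 59.9
```

>>> arm_command(
  commands=[
    {"tx":0.11,"ty":0.09,"tz":0,"twist":-0.035},
    {"tx":0.22,"ty":0.18,"tz":0,"twist":-0.07},
    {"tx":0.33,"ty":0.27,"tz":0,"twist":-0.105},
    {"tx":0.44,"ty":0.36,"tz":0,"twist":-0.14},
    {"tx":0.55,"ty":0.45,"tz":0,"twist":-0.17},
    {"tx":0.64,"ty":0.53,"tz":0,"twist":-0.2},
    {"tx":0.71,"ty":0.58,"tz":0,"twist":-0.23},
    {"tx":0.736,"ty":0.604,"tz":0,"twist":-0.25},
  ],
)

```text
t: 23.0
eef_pos: [0.6462, -0.2369, 0.1635]
ee_rot: [3.141, 0.001, -0.087]
force: [0.1, 0.2, -2.9]
width: 0.0661
gripper_force: 59.9
```

Run:
```python
from fit import *
s=get_state();cal=calibration('wrist');w=snap('wrist','p10')
for o in cupfit(w,cal,s)[:4]: print(o)
print(s['force'],s['width'],s['t'],s['eef_pos'],shift([.647,-.233,.096],-5.2))
```

```text
(np.float64(0.4426866872234884), 87, -20, 0.02)
(np.float64(0.4372037914691943), 93, 5, 0.025)
(np.float64(0.43536045106725735), 90, -15, 0.02)
(np.float64(0.43395493395493395), 90, 0, 0.025)
[ 0.08818235  0.22709281 -2.88868323] 0.06605157714212175 23.0 [ 0.64624615 -0.23691126  0.16348736] (array([ 0.6, -4.2, 67.4]), '/250', array([ 0.002, -0.017,  0.27 ]), 'twist', (np.float64(0.4), np.float64(0.0022)))
```

>>> arm_command(
  commands=[
    {"tx":0,"ty":-0.017,"tz":0.03,"twist":0},
    {"tx":0,"ty":-0.017,"tz":0.07,"twist":0},
    {"tx":0,"ty":-0.017,"tz":0.12,"twist":0},
    {"tx":0,"ty":-0.017,"tz":0.17,"twist":0},
    {"tx":0,"ty":-0.017,"tz":0.21,"twist":0},
    {"tx":0,"ty":-0.017,"tz":0.23,"twist":0},
    {"tx":0,"ty":-0.017,"tz":0.24,"twist":0},
    {"tx":0,"ty":-0.017,"tz":0.24,"twist":0},
  ],
)

```text
t: 23.72
eef_pos: [0.647, -0.2292, 0.1034]
ee_rot: [3.142, 0.001, -0.089]
force: [0.3, -0.9, -2.3]
width: 0.0654
gripper_force: 59.9
```

>>> arm_command(
  commands=[
    {"tx":0,"ty":0,"tz":0,"twist":0},
    {"tx":0,"ty":0,"tz":0,"twist":0},
    {"tx":0,"ty":0,"tz":0,"twist":0},
    {"tx":0,"ty":0,"tz":0,"twist":0},
    {"tx":0,"ty":0,"tz":0,"twist":0},
    {"tx":0,"ty":0,"tz":0,"twist":0},
    {"tx":0,"ty":0,"tz":0,"twist":0},
    {"tx":0,"ty":0,"tz":0,"twist":0},
  ],
  grip_force=8,
)

```text
t: 24.38
eef_pos: [0.6475, -0.2296, 0.1047]
ee_rot: [3.141, -0.001, -0.089]
force: [-0.7, 0.1, -1.3]
width: 0.0652
gripper_force: 7.9
```

Run:
```python
from fit import *
s=get_state();cal=calibration('wrist');w=snap('wrist','p11')
m=cupmask(w);n,l,st,ce=cv2.connectedComponentsWithStats(m.astype(np.uint8))
print([x.tolist() for x in st[1:] if x[4]>300])
print(s['force'],s['width'],s['t'],s['eef_pos'])
for c in('wrist','side'): print(c,[(d['score'],np.round(d['rect']).tolist()) for d in boxes_of('gland1_mid',c)])
```

```text
[[0, 4, 7, 65, 339], [207, 193, 144, 47, 4843]]
[-0.71915667  0.12999848 -1.29656157] 0.06519073715827517 24.3833 [ 0.64748501 -0.22955501  0.10467117]
wrist []
side []
```

```bash
cat >> fit.py <<'E'
def big(m):
    n,l,st,ce=cv2.connectedComponentsWithStats(m.astype(np.uint8)); return l==1+np.argmax(st[1:,4])
E
sed -i 's/m=cupmask(w); yaw/m=big(cupmask(w)); yaw/;s/np.arange(60,156,3)/np.arange(60,190,4)/' fit.py
python3 - <<'E'
from fit import *
s=get_state();cal=calibration('wrist');w=snap('wrist')
for o in cupfit(w,cal,s)[:5]: print(o)
print(get_state()['force'])
E
```

```text
(np.float64(0.9541953790028375), 136, -10, 0.02)
(np.float64(0.9538306451612903), 132, -10, 0.02)
(np.float64(0.9522292993630573), 120, -15, 0.02)
(np.float64(0.9521080638559148), 148, -15, 0.02)
(np.float64(0.9520874751491054), 156, -15, 0.03)
[ 1.39536389 -0.21298649 -0.41984352]
```

View pics/p11.png

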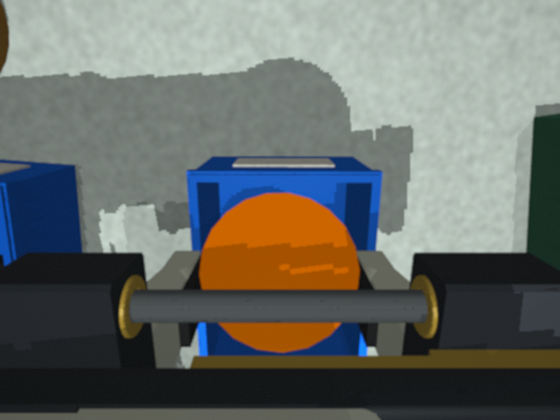

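The foot disc now faces straight up, so the cup is inverted and has poured. A small shake, then lift.

>>> arm_command(
  commands=[
    {"tx":0,"ty":0,"tz":-0.03,"twist":0},
    {"tx":0,"ty":0,"tz":0.01,"twist":0},
    {"tx":0,"ty":0,"tz":-0.04,"twist":0},
    {"tx":0,"ty":0,"tz":0.0,"twist":0},
    {"tx":0,"ty":0,"tz":-0.05,"twist":0},
    {"tx":0,"ty":0,"tz":-0.15,"twist":0},
    {"tx":0,"ty":0,"tz":-0.3,"twist":0},
    {"tx":0,"ty":0,"tz":-0.44,"twist":0},
  ],
  grip_force=25,
)

```text
t: 25.25
eef_pos: [0.6465, -0.2295, 0.2164]
ee_rot: [3.141, 0.002, -0.089]
force: [0.7, 0.5, -0.8]
width: 0.0646
gripper_force: 24.7
```

>>> arm_command(
  commands=[
    {"tx":0,"ty":-0.02,"tz":-0.08,"twist":0.03},
    {"tx":0,"ty":-0.08,"tz":-0.12,"twist":0.06},
    {"tx":0,"ty":-0.18,"tz":-0.14,"twist":0.1},
    {"tx":0,"ty":-0.32,"tz":-0.14,"twist":0.14},
    {"tx":0,"ty":-0.47,"tz":-0.14,"twist":0.18},
    {"tx":0,"ty":-0.62,"tz":-0.14,"twist":0.215},
    {"tx":0,"ty":-0.77,"tz":-0.14,"twist":0.25},
    {"tx":0,"ty":-0.9,"tz":-0.14,"twist":0.25},
  ],
)

```text
t: 25.92
eef_pos: [0.6669, -0.0033, 0.251]
ee_rot: [-3.141, -0.0, -0.881]
force: [-0.0, -0.4, -1.1]
width: 0.0645
gripper_force: 24.7
```

Run:
```python
from fit import *
s=get_state();t=snap('top','t2');sd=snap('side','s2')
print(s['eef_pos'],s['ee_rot'][2],s['force'],s['width'],s['t'])
for q in('brass_left_mid','gland1_mid','black_left_mid'):
  for c in('top','side'): print(q,c,[(d['score'],np.round(d['rect']).tolist()) for d in boxes_of(q,c)])
g=t[170:250,330:410];hsv=cv2.cvtColor(g,cv2.COLOR_RGB2HSV);m=(hsv[...,0]>10)&(hsv[...,0]<32)&(hsv[...,1]>100);print('brass px',m.sum())
o=np.hstack([cv2.resize(t[165:260,250:410],(480,285),interpolation=cv2.INTER_CUBIC),cv2.resize(sd[120:215,225:330],(315,285),interpolation=cv2.INTER_CUBIC)])
cv2.imwrite('pics/c2.png',o[:,:,::-1])
```

```text
[ 0.66688993 -0.00330507  0.25097217] -0.8811936329545833 [-0.04045845 -0.38832893 -1.0654978 ] 0.06453890782427707 25.9167
brass_left_mid top []
brass_left_mid side []
gland1_mid top [(0.22, [430.0, 181.0, 489.0, 224.0])]
gland1_mid side []
black_left_mid top [(0.54, [361.0, 209.0, 368.0, 219.0])]
black_left_mid side []
brass px 162
```

>>> arm_command(
  commands=[
    {"tx":-0.06,"ty":-0.04,"tz":0,"twist":0.035},
    {"tx":-0.14,"ty":-0.09,"tz":0,"twist":0.07},
    {"tx":-0.21,"ty":-0.13,"tz":0,"twist":0.11},
    {"tx":-0.25,"ty":-0.155,"tz":0.05,"twist":0.15},
    {"tx":-0.25,"ty":-0.155,"tz":0.15,"twist":0.19},
    {"tx":-0.25,"ty":-0.155,"tz":0.27,"twist":0.23},
    {"tx":-0.25,"ty":-0.155,"tz":0.36,"twist":0.26},
    {"tx":-0.25,"ty":-0.155,"tz":0.4,"twist":0.273},
  ],
)

```text
t: 26.98
eef_pos: [0.655, 0.0659, 0.1457]
ee_rot: [3.137, -0.002, -1.74]
force: [0.3, -0.2, -1.1]
width: 0.0646
gripper_force: 24.7
```

Run:
```python
from fit import *
s=get_state();cal=calibration('wrist');w=snap('wrist','w12')
hsv=cv2.cvtColor(w,cv2.COLOR_RGB2HSV)
m=((hsv[...,0]>100)&(hsv[...,0]<125)&(hsv[...,1]>120))
print(rectfit(m,'wrist',.08,cal),s['eef_pos'],s['ee_rot'][2],s['force'])
def br(f):
    g=f[170:250,330:410];h=cv2.cvtColor(g,cv2.COLOR_RGB2HSV);return ((h[...,0]>10)&(h[...,0]<32)&(h[...,1]>100)).sum()
print(br(cv2.imread('pics/top0.png')[:,:,::-1].copy()),br(snap('top','t3')))
C=np.array([.649,.026]);n=np.array([.168,.986]);print('f',-(s['eef_pos'][:2]-C)@n)
```

```text
(array([ 0.641 , -0.0213]), -9.6, array([131.5,  89.3])) [0.65496411 0.06590207 0.14570424] -1.7396481367073835 [ 0.27349689 -0.18443831 -1.11427566]
51 163
f -0.04034541465000207
```

>>> arm_command(
  commands=[
    {"tx":0,"ty":0,"tz":0.05,"twist":0},
    {"tx":0,"ty":0,"tz":0.1,"twist":0},
    {"tx":0.028,"ty":0,"tz":0.1,"twist":0},
    {"tx":0.084,"ty":0,"tz":0.075,"twist":0},
    {"tx":0.146,"ty":0,"tz":0.062,"twist":0},
    {"tx":0.208,"ty":0,"tz":0.066,"twist":0},
    {"tx":0.267,"ty":0,"tz":0.088,"twist":0},
    {"tx":0.319,"ty":0,"tz":0.122,"twist":0},
  ],
  grip_force=14,
)

```text
t: 27.75
eef_pos: [0.6449, -0.0133, 0.1206]
ee_rot: [-3.138, 0.001, -1.733]
force: [0.9, 0.0, 1.3]
width: 0.0639
gripper_force: 14.0
```

```bash
sed -i 's/np.arange(60,190,4)/np.arange(60,190,5)/;s/(.015,.02,.025,.03,.035,.05,.06)/(.01,.02,.03,.04)/' fit.py
python3 - <<'E'
from fit import *
s=get_state();cal=calibration('wrist');w=snap('wrist','w13')
m=big(cupmask(w));ys,xs=np.where(m);print(xs.min(),xs.max(),ys.min(),ys.max(),m.sum())
print(s['force'],s['eef_pos'],s['width'])
hsv=cv2.cvtColor(w,cv2.COLOR_RGB2HSV); f=(hsv[...,0]<25)&(hsv[...,1]>150)&(hsv[...,2]>60);print([(r,np.where(f[r])[0][[0,-1]].tolist()) for r in range(0,400,25) if f[r].any()])
sd=snap('side','s14');cv2.imwrite('pics/s14c.png',cv2.resize(sd[130:250,210:350],(700,600),interpolation=cv2.INTER_CUBIC)[:,:,::-1])
E
```

```text
205 351 198 239 4651
[0.85892132 0.02053826 1.26417338] [ 0.64492547 -0.01333827  0.12059939] 0.06393152433591924
[(200, [17, 305]), (225, [0, 345]), (250, [0, 352]), (275, [206, 351]), (300, [122, 435]), (325, [121, 435]), (350, [217, 550])]
```

View pics/s14c.png

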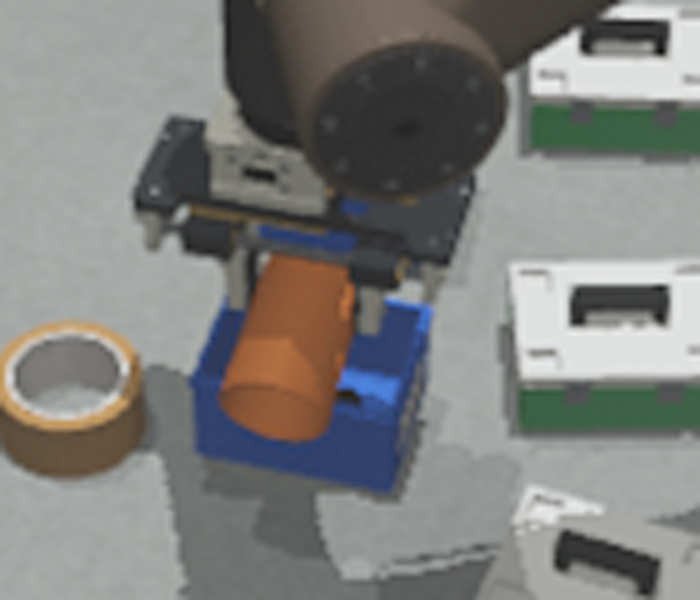

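Run:
```python
from fit import *
w=cv2.imread('pics/w13.png')[:,:,::-1].copy();m=big(cupmask(w))
hsv=cv2.cvtColor(w,cv2.COLOR_RGB2HSV); f=(hsv[...,0]<25)&(hsv[...,1]>150)&(hsv[...,2]>60)
print('col278 rows',[int(r) for r in np.where(f[:,278])[0][[0,-1]]],[int(r) for r in np.where(f[:,240])[0][[0,-1]]])
print(np.where(~f[195:400,278])[0]+195)
pts=[]
for r in range(200,286,4):
    x=np.where(m[r] if r<240 else f[r]&(np.arange(560)>190)&(np.arange(560)<370))[0]; pts+=[(x[0],r),(x[-1],r)]
print(cv2.fitEllipse(np.array(pts,np.float32)))
```

```text
col278 rows [199, 367] [206, 366]
[195 196 197 198 290 291 292 293 294 295 296 297 298 299 300 301 302 303
 304 305 306 307 308 309 310 311 312 313 314 315 316 317 318 319 320 321
 368 369 370 371 372 373 374 375 376 377 378 379 380 381 382 383 384 385
 386 387 388 389 390 391 392 393 394 395 396 397 398 399]
((278.1907043457031, 256.8941955566406), (121.6091079711914, 151.99063110351562), 90.29064178466797)
```

The cup is tilted over the wall with its mouth towards +y, as intended. I'll finish to horizontal, lock the grip and carry it back.

>>> arm_command(
  commands=[
    {"tx":0.01,"ty":0,"tz":0.015,"twist":0},
    {"tx":0.02,"ty":0,"tz":0.03,"twist":0},
    {"tx":0.03,"ty":0,"tz":0.045,"twist":0},
    {"tx":0.04,"ty":0,"tz":0.06,"twist":0},
    {"tx":0.045,"ty":0,"tz":0.075,"twist":0},
    {"tx":0.05,"ty":0,"tz":0.09,"twist":0},
    {"tx":0.05,"ty":0,"tz":0.09,"twist":0},
    {"tx":0.05,"ty":0,"tz":0.09,"twist":0},
  ],
  grip_force=20,
)

```text
t: 28.52
eef_pos: [0.6421, -0.024, 0.0961]
ee_rot: [3.141, -0.001, -1.732]
force: [0.5, -3.1, 3.3]
width: 0.064
gripper_force: 20.0
```

>>> arm_command(
  commands=[
    {"tx":0,"ty":0,"tz":0,"twist":0},
    {"tx":0,"ty":0,"tz":0,"twist":0},
    {"tx":0,"ty":0,"tz":0,"twist":0},
    {"tx":0,"ty":0,"tz":0,"twist":0},
    {"tx":0,"ty":0,"tz":-0.03,"twist":0},
    {"tx":0,"ty":0,"tz":-0.08,"twist":0},
    {"tx":0,"ty":0,"tz":-0.15,"twist":0},
    {"tx":0,"ty":0,"tz":-0.2,"twist":0},
  ],
  grip_force=60,
)

```text
t: 29.18
eef_pos: [0.6421, -0.0228, 0.1472]
ee_rot: [3.141, 0.001, -1.732]
force: [1.0, -0.6, -0.9]
width: 0.0637
gripper_force: 60.0
```

Run:
```python
from fit import *
s=get_state();cal=calibration('wrist');w=snap('wrist','w15')
for o in cupfit(w,cal,s)[:4]: print(o)
print(s['eef_pos'],s['width'],s['force'],s['t'])
```

```text
(np.float64(0.0), 185, 10, 0.04)
(np.float64(0.0), 185, 10, 0.03)
(np.float64(0.0), 185, 10, 0.02)
(np.float64(0.0), 185, 10, 0.01)
[ 0.64208058 -0.0228498   0.14719196] 0.06370887320062336 [ 1.01101483 -0.61292095 -0.86762087] 29.1833
```

```bash
sed -i 's/m\[240:\]=0; return m/m[240:]=0; m[:,:170]=0; m[:,390:]=0; return m/' fit.py
python3 - <<'E'
from fit import *
s=get_state();cal=calibration('wrist');w=cv2.imread('pics/w15.png')[:,:,::-1].copy()
for o in cupfit(w,cal,s)[:6]: print(o)
hsv=cv2.cvtColor(w,cv2.COLOR_RGB2HSV); f=(hsv[...,0]<25)&(hsv[...,1]>150)&(hsv[...,2]>60)&(abs(np.arange(560)-278)<112)
print([(r,np.where(f[r])[0][[0,-1]].tolist()) for r in range(150,375,15) if f[r].any()])
E
```

```text
(np.float64(0.9489470325462668), 65, -10, 0.02)
(np.float64(0.8588082901554405), 75, -10, 0.02)
(np.float64(0.8561470215462611), 80, -5, 0.02)
(np.float64(0.8546380090497737), 75, -15, 0.02)
(np.float64(0.8494562106468231), 60, -5, 0.02)
(np.float64(0.818241469816273), 70, -15, 0.02)
[(240, [209, 347]), (255, [207, 348]), (270, [207, 349]), (285, [207, 349]), (330, [207, 349]), (345, [207, 349]), (360, [191, 389])]
```

>>> arm_command(
  commands=[
    {"tx":-0.1,"ty":0,"tz":-0.02,"twist":0},
    {"tx":-0.22,"ty":0,"tz":-0.02,"twist":0},
    {"tx":-0.36,"ty":0,"tz":-0.02,"twist":0},
    {"tx":-0.5,"ty":0,"tz":-0.02,"twist":0},
    {"tx":-0.64,"ty":0,"tz":-0.02,"twist":0},
    {"tx":-0.76,"ty":0,"tz":0,"twist":0},
    {"tx":-0.83,"ty":0,"tz":0.07,"twist":0},
    {"tx":-0.84,"ty":0,"tz":0.15,"twist":0},
  ],
)

```text
t: 29.9
eef_pos: [0.6766, 0.1884, 0.109]
ee_rot: [-3.14, 0.003, -1.729]
force: [0.4, 0.3, -1.2]
width: 0.0637
gripper_force: 60.0
```

>>> arm_command(
  commands=[
    {"tx":0,"ty":0,"tz":0.07,"twist":0},
    {"tx":0,"ty":0,"tz":0.14,"twist":0},
    {"tx":0,"ty":0,"tz":0.21,"twist":0},
    {"tx":0,"ty":0,"tz":0.27,"twist":0},
    {"tx":0,"ty":0,"tz":0.31,"twist":0},
    {"tx":0,"ty":0,"tz":0.325,"twist":0},
    {"tx":0,"ty":0,"tz":0.325,"twist":0},
    {"tx":0,"ty":0,"tz":0.325,"twist":0},
  ],
)

```text
t: 30.57
eef_pos: [0.6758, 0.1845, 0.0292]
ee_rot: [-3.141, 0.001, -1.731]
force: [-4.2, -0.7, 9.0]
width: 0.0633
gripper_force: 60.0
```

>>> arm_command(
  commands=[
    {"tx":0,"ty":0,"tz":0,"twist":0},
    {"tx":0,"ty":0,"tz":0,"twist":0},
    {"tx":0,"ty":0,"tz":0,"twist":0},
    {"tx":0,"ty":0,"tz":0,"twist":0},
    {"tx":0,"ty":0,"tz":0,"twist":0},
    {"tx":0,"ty":0,"tz":0,"twist":0},
    {"tx":0,"ty":0,"tz":0,"twist":0},
    {"tx":0,"ty":0,"tz":0,"twist":0},
  ],
  claw=0.84,
)

```text
t: 31.23
eef_pos: [0.6758, 0.1836, 0.0274]
ee_rot: [3.141, -0.0, -1.732]
force: [-0.1, -0.5, -0.4]
width: 0.0738
gripper_force: 0.0
```

>>> arm_command(
  commands=[
    {"tx":0,"ty":0,"tz":-0.06,"twist":0},
    {"tx":0,"ty":0,"tz":-0.16,"twist":0},
    {"tx":0,"ty":0,"tz":-0.28,"twist":0},
    {"tx":0,"ty":0,"tz":-0.42,"twist":0},
    {"tx":-0.06,"ty":0,"tz":-0.54,"twist":0},
    {"tx":-0.08,"ty":0,"tz":-0.64,"twist":0},
    {"tx":-0.08,"ty":0,"tz":-0.7,"twist":0},
    {"tx":-0.08,"ty":0,"tz":-0.7,"twist":0},
  ],
  claw=1.0,
)

```text
t: 31.9
eef_pos: [0.6809, 0.2044, 0.2075]
ee_rot: [-3.136, 0.004, -1.731]
force: [0.1, 0.6, 0.9]
width: 0.088
gripper_force: 0.0
```

```bash
cat >> fit.py <<'E'
def lying(name):
    "orange blob of the lying cup in the wrist picture: ends of its mid line at z=.034"
    s=get_state();cal=calibration('wrist');w=snap('wrist',name)
    hsv=cv2.cvtColor(w,cv2.COLOR_RGB2HSV); m=(hsv[...,0]<25)&(hsv[...,1]>150)&(hsv[...,2]>60); m[250:]=0; m=big(m)
    ys,xs=np.where(m);print('px',xs.min(),xs.max(),ys.min(),ys.max(),m.sum(),rectfit(m,'wrist',.034,cal))
    print([(r,np.where(m[r])[0][[0,-1]].tolist()) for r in range(ys.min()+5,ys.max(),20)])
    print(s['eef_pos'],s['ee_rot'][2],s['t']);return m
E
python3 - <<'E'
from fit import *
lying('w16')
E
```

```text
px 240 309 154 249 6437 (array([0.6887, 0.2179]), 80.7, array([95., 67.]))
[(159, [242, 309]), (179, [241, 308]), (199, [241, 308]), (219, [241, 307]), (239, [240, 307])]
[0.68086722 0.20441132 0.2075039 ] -1.731190958605374 31.9
```

Run:
```python
from h import *
f=ray('wrist',(275.5,155),.034);print(f)
t=f+.08*np.array([.162,.987,0]);t[2]=.02;print(t,shift(t,np.degrees(get_state()['ee_rot'][2])))
```

```text
[0.67763038 0.17146393 0.034     ]
[0.69059038 0.25042393 0.02      ] (array([-47.5,  -3.1, 185. ]), '/250', array([-0.19 , -0.012,  0.74 ]), 'twist', (np.float64(-0.0), np.float64(-0.0)))
```

>>> arm_command(
  commands=[
    {"tx":-0.1,"ty":-0.006,"tz":0,"twist":0},
    {"tx":-0.19,"ty":-0.012,"tz":0.06,"twist":0},
    {"tx":-0.19,"ty":-0.012,"tz":0.19,"twist":0},
    {"tx":-0.19,"ty":-0.012,"tz":0.34,"twist":0},
    {"tx":-0.19,"ty":-0.012,"tz":0.49,"twist":0},
    {"tx":-0.19,"ty":-0.012,"tz":0.61,"twist":0},
    {"tx":-0.19,"ty":-0.012,"tz":0.7,"twist":0},
    {"tx":-0.19,"ty":-0.012,"tz":0.735,"twist":0},
  ],
)

```text
t: 32.62
eef_pos: [0.6865, 0.2479, 0.0128]
ee_rot: [3.135, -0.005, -1.733]
force: [-0.8, -0.2, -0.3]
width: 0.0874
gripper_force: 0.0
```

>>> arm_command(
  commands=[
    {"tx":0,"ty":0,"tz":0,"twist":0},
    {"tx":0,"ty":0,"tz":0,"twist":0},
    {"tx":0,"ty":0,"tz":0,"twist":0},
    {"tx":0,"ty":0,"tz":0,"twist":0},
    {"tx":0,"ty":0,"tz":0,"twist":0},
    {"tx":0,"ty":0,"tz":0,"twist":0},
    {"tx":0,"ty":0,"tz":0,"twist":0},
    {"tx":0,"ty":0,"tz":0,"twist":0},
  ],
  claw=0.0,
  grip_force=5,
)

```text
t: 33.28
eef_pos: [0.6908, 0.2504, 0.0205]
ee_rot: [-3.139, 0.002, -1.732]
force: [1.4, -0.1, 4.9]
width: 0.069
gripper_force: 5.0
```

>>> arm_command(
  commands=[
    {"tx":0,"ty":0,"tz":-0.03,"twist":0},
    {"tx":0,"ty":0,"tz":-0.08,"twist":0},
    {"tx":0,"ty":0,"tz":-0.14,"twist":0},
    {"tx":0,"ty":0,"tz":-0.21,"twist":0},
    {"tx":0,"ty":0,"tz":-0.28,"twist":0},
    {"tx":0,"ty":0,"tz":-0.34,"twist":0},
    {"tx":0,"ty":0,"tz":-0.38,"twist":0},
    {"tx":0,"ty":0,"tz":-0.4,"twist":0},
  ],
)

```text
t: 33.95
eef_pos: [0.6899, 0.25, 0.121]
ee_rot: [-3.14, 0.001, -1.732]
force: [-0.5, 0.0, -0.5]
width: 0.0668
gripper_force: 5.0
```

```bash
sed -i 's/np.arange(60,190,5)/np.arange(-20,111,5)/;s/(.01,.02,.03,.04)/(.07,.08,.09)/' fit.py
python3 - <<'E'
from fit import *
s=get_state();cal=calibration('wrist');w=snap('wrist','w17')
for o in cupfit(w,cal,s)[:4]: print(o)
print(s['eef_pos'],s['width'],s['force'],s['t'])
E
```

```text
(np.float64(0.8742091551916635), -10, 10, 0.07)
(np.float64(0.8279873105393021), -10, 10, 0.08)
(np.float64(0.7960013554727211), -10, 5, 0.07)
(np.float64(0.7957317073170732), -10, 10, 0.09)
[0.68990233 0.25002881 0.12100405] 0.06681513500558436 [-0.5226317   0.00993745 -0.46024961] 33.95
```

>>> arm_command(
  commands=[
    {"tx":0,"ty":0,"tz":0.05,"twist":0},
    {"tx":0,"ty":0,"tz":0.11,"twist":0},
    {"tx":0,"ty":0,"tz":0.17,"twist":0},
    {"tx":0,"ty":0,"tz":0.22,"twist":0},
    {"tx":0,"ty":0,"tz":0.26,"twist":0},
    {"tx":0,"ty":0,"tz":0.29,"twist":0},
    {"tx":0,"ty":0,"tz":0.3,"twist":0},
    {"tx":0,"ty":0,"tz":0.31,"twist":0},
  ],
)

```text
t: 34.67
eef_pos: [0.6894, 0.2496, 0.0411]
ee_rot: [3.141, -0.001, -1.732]
force: [-2.8, -0.3, 5.2]
width: 0.0663
gripper_force: 5.0
```

>>> arm_command(
  commands=[
    {"tx":0,"ty":0,"tz":0.01,"twist":0},
    {"tx":0,"ty":0,"tz":0.01,"twist":0},
    {"tx":0,"ty":0,"tz":0.01,"twist":0},
    {"tx":0,"ty":0,"tz":0.01,"twist":0},
    {"tx":0,"ty":0,"tz":0.01,"twist":0},
    {"tx":0,"ty":0,"tz":0.01,"twist":0},
    {"tx":0,"ty":0,"tz":0.01,"twist":0},
    {"tx":0,"ty":0,"tz":0.01,"twist":0},
  ],
)

```text
t: 35.33
eef_pos: [0.6896, 0.2498, 0.0388]
ee_rot: [-3.142, 0.0, -1.732]
force: [-0.4, 0.4, -0.3]
width: 0.0665
gripper_force: 5.0
```

Run:
```python
from fit import *
s=get_state();cal=calibration('wrist');w=snap('wrist','w18')
for o in cupfit(w,cal,s)[:4]: print(o)
print(s['eef_pos'],s['width'],s['force'],s['t'])
```

```text
(np.float64(0.8147389969293757), -15, 10, 0.07)
(np.float64(0.804040404040404), -15, 10, 0.08)
(np.float64(0.7857847976307996), -15, 10, 0.09)
(np.float64(0.7530747398297067), -20, 10, 0.09)
[0.68964195 0.2497802  0.03882754] 0.06645904740771853 [-0.36900735  0.36619396 -0.27847174] 35.3333
```

>>> arm_command(
  commands=[
    {"tx":0,"ty":0,"tz":0,"twist":0},
    {"tx":0,"ty":0,"tz":0,"twist":0},
    {"tx":0,"ty":0,"tz":0,"twist":0},
    {"tx":0,"ty":0,"tz":0,"twist":0},
    {"tx":0,"ty":0,"tz":0,"twist":0},
    {"tx":0,"ty":0,"tz":0,"twist":0},
    {"tx":0,"ty":0,"tz":0,"twist":0},
    {"tx":0,"ty":0,"tz":0,"twist":0},
  ],
  claw=1.0,
)

```text
t: 36.05
eef_pos: [0.6896, 0.2498, 0.0388]
ee_rot: [3.142, -0.0, -1.732]
force: [0.3, -0.4, 0.0]
width: 0.0873
gripper_force: 0.0
```

>>> arm_command(
  commands=[
    {"tx":0,"ty":0,"tz":-0.06,"twist":0},
    {"tx":0,"ty":0,"tz":-0.16,"twist":0},
    {"tx":0,"ty":0,"tz":-0.3,"twist":0},
    {"tx":0,"ty":0,"tz":-0.44,"twist":0},
    {"tx":0,"ty":0,"tz":-0.58,"twist":0},
    {"tx":0,"ty":0,"tz":-0.7,"twist":0},
    {"tx":-0.12,"ty":0,"tz":-0.74,"twist":0},
    {"tx":-0.24,"ty":0,"tz":-0.74,"twist":0},
  ],
)

```text
t: 36.72
eef_pos: [0.7012, 0.309, 0.2302]
ee_rot: [-3.135, 0.005, -1.734]
force: [1.6, 0.6, -0.0]
width: 0.0877
gripper_force: 0.0
```

Run:
```python
from fit import *
m=lying('w19')
c=max(cv2.findContours(m.astype(np.uint8),0,1)[0],key=cv2.contourArea);print(cv2.fitEllipse(c),cv2.contourArea(c))
snap('side');snap('top')
for cam in('side','top','wrist'): print(cam,[(d['score'],np.round(d['rect']).tolist()) for d in boxes_of('cup_mid',cam)[:2]])
# predicted boxes for upright cup at measured place
s=get_state()
for cam in('side','top','wrist'):
    P=[proj(cam,[.69+r*np.cos(t),.25+r*np.sin(t),z]) for z,r in((0,.0325),(.1,.0345)) for t in np.arange(0,6.3,.2)];P=np.array(P);print(cam,P.min(0).round(),P.max(0).round())
```

```text
px 240 324 103 187 5725 (array([0.6928, 0.2729]), -9.3, array([82.9, 81.7]))
[(108, [259, 302]), (128, [242, 320]), (148, [240, 324]), (168, [246, 317])]
[0.70121819 0.30900598 0.23018676] -1.7340656103330683 36.7167
((281.4280090332031, 144.98243713378906), (83.91471862792969, 85.03836059570312), 155.87757873535156) 5604.0
side [(0.85, [232.0, 260.0, 257.0, 298.0])]
top [(0.69, [165.0, 172.0, 203.0, 200.0])]
wrist [(0.84, [241.0, 103.0, 323.0, 187.0])]
side [232. 254.] [257. 294.]
top [174. 173.] [206. 201.]
wrist [233.  82.] [322. 173.]
```

The cup stands upright at about (0.69, 0.26), and its image sizes match. Now the lid.

>>> arm_command(
  commands=[
    {"tx":0.08,"ty":0.05,"tz":0,"twist":0.039},
    {"tx":0.2,"ty":0.13,"tz":0,"twist":0.078},
    {"tx":0.34,"ty":0.22,"tz":0,"twist":0.117},
    {"tx":0.48,"ty":0.31,"tz":0,"twist":0.156},
    {"tx":0.62,"ty":0.4,"tz":0,"twist":0.195},
    {"tx":0.76,"ty":0.49,"tz":0,"twist":0.234},
    {"tx":0.89,"ty":0.57,"tz":0,"twist":0.273},
    {"tx":1.0,"ty":0.644,"tz":0,"twist":0.31},
  ],
)

```text
t: 37.68
eef_pos: [0.498, 0.0854, 0.224]
ee_rot: [-3.142, 0.0, -2.713]
force: [-0.3, 0.6, 0.6]
width: 0.0878
gripper_force: 0.0
```

>>> arm_command(
  commands=[
    {"tx":0,"ty":0,"tz":0,"twist":0.039},
    {"tx":0,"ty":0,"tz":0,"twist":0.078},
    {"tx":0,"ty":0,"tz":0,"twist":0.117},
    {"tx":0,"ty":0,"tz":0,"twist":0.156},
    {"tx":0,"ty":0,"tz":0,"twist":0.195},
    {"tx":0,"ty":0,"tz":0,"twist":0.23},
    {"tx":0,"ty":0,"tz":0,"twist":0.23},
    {"tx":0,"ty":0,"tz":0,"twist":0.23},
  ],
)

```text
t: 38.35
eef_pos: [0.5, 0.0874, 0.2239]
ee_rot: [3.142, 0.0, 2.857]
force: [-0.3, -0.1, 0.5]
width: 0.0875
gripper_force: 0.0
```

```bash
cat >> h.py <<'E'
def handle(name,zlid,near):
    "pose of the white lid top (plane zlid) and black bar (top plane zlid+.024) nearest to world xy `near` in the wrist picture"
    cal=calibration('wrist');w=snap('wrist',name);hsv=cv2.cvtColor(w,cv2.COLOR_RGB2HSV)
    cut=np.zeros(w.shape[:2],bool);cut[:248]=1
    wh=((hsv[...,1]<35)&(hsv[...,2]>170)&cut).astype(np.uint8);wh=cv2.morphologyEx(wh,cv2.MORPH_OPEN,np.ones((3,3)));wh=cv2.morphologyEx(wh,cv2.MORPH_CLOSE,np.ones((25,25)))&cut
    bl=((hsv[...,2]<70)&(hsv[...,1]<120)&cut).astype(np.uint8)
    for nm,m,z,A in(('lid',wh.astype(np.uint8),zlid,2000),('bar',bl,zlid+.024,300)):
        n,l,st,ce=cv2.connectedComponentsWithStats(m)
        for i in range(1,n):
            if st[i,4]>A:
                r=rectfit(l==i,'wrist',z,cal)
                if np.linalg.norm(r[0]-near)<.07: print(nm,st[i].tolist(),*r)
    for q in('lid_handle','lid_mid','box1_handle'):
        z=zlid+.018 if 'handle' in q else zlid-.005
        print(q,[(d['score'],ray('wrist',d['uv'],z,cal)[:2].round(4).tolist()) for d in spot_point(q,'wrist')[:2]])
    s=get_state();print('tcp',s['eef_pos'].round(4),np.degrees(s['ee_rot'][2]).round(2),s['t'])
E
python3 - <<'E'
from h import *
handle('w20',.018,[.4495,.0986])
E
```

```text
lid [215, 57, 110, 131, 11869] [0.4433 0.0955] -16.8 [125.5 105.2]
bar [263, 98, 15, 67, 984] [0.4479 0.0946] -16.9 [60.4 13.3]
lid_handle [(0.82, [0.4487, 0.0891])]
lid_mid [(0.93, [0.4482, 0.0919])]
box1_handle [(0.63, [0.451, -0.1142])]
tcp [0.5001 0.0879 0.2238] 163.67 38.55
```

Run:
```python
from h import *
print(shift([.448,.094,.024],-16.9))
```

```text
(array([ 51.7,  -8.8, 199.8]), '/250', array([ 0.207, -0.035,  0.799]), 'twist', (np.float64(0.6), np.float64(0.0032)))
```

>>> arm_command(
  commands=[
    {"tx":0.1,"ty":-0.02,"tz":0.03,"twist":0.003},
    {"tx":0.2,"ty":-0.035,"tz":0.12,"twist":0.003},
    {"tx":0.207,"ty":-0.035,"tz":0.26,"twist":0.003},
    {"tx":0.207,"ty":-0.035,"tz":0.41,"twist":0.003},
    {"tx":0.207,"ty":-0.035,"tz":0.54,"twist":0.003},
    {"tx":0.207,"ty":-0.035,"tz":0.64,"twist":0.003},
    {"tx":0.207,"ty":-0.035,"tz":0.7,"twist":0.003},
    {"tx":0.207,"ty":-0.035,"tz":0.73,"twist":0.003},
  ],
  claw=0.5,
)

```text
t: 39.22
eef_pos: [0.4469, 0.0936, 0.0392]
ee_rot: [-3.139, -0.002, 2.847]
force: [-0.3, 0.1, 0.3]
width: 0.045
gripper_force: 0.0
```

>>> arm_command(
  commands=[
    {"tx":0,"ty":0,"tz":0.02,"twist":0},
    {"tx":0,"ty":0,"tz":0.04,"twist":0},
    {"tx":0,"ty":0,"tz":0.055,"twist":0},
    {"tx":0,"ty":0,"tz":0.065,"twist":0},
    {"tx":0,"ty":0,"tz":0.069,"twist":0},
    {"tx":0,"ty":0,"tz":0.069,"twist":0},
    {"tx":0,"ty":0,"tz":0.069,"twist":0},
    {"tx":0,"ty":0,"tz":0.069,"twist":0},
  ],
)

```text
t: 39.88
eef_pos: [0.4483, 0.0945, 0.0244]
ee_rot: [3.141, 0.0, 2.845]
force: [0.1, 0.1, 0.3]
width: 0.0439
gripper_force: 0.0
```

>>> arm_command(
  commands=[
    {"tx":0,"ty":0,"tz":0,"twist":0},
    {"tx":0,"ty":0,"tz":0,"twist":0},
    {"tx":0,"ty":0,"tz":0,"twist":0},
    {"tx":0,"ty":0,"tz":0,"twist":0},
    {"tx":0,"ty":0,"tz":0,"twist":0},
    {"tx":0,"ty":0,"tz":0,"twist":0},
    {"tx":0,"ty":0,"tz":0,"twist":0},
    {"tx":0,"ty":0,"tz":0,"twist":0},
  ],
  claw=0.0,
  grip_force=30,
)

```text
t: 40.55
eef_pos: [0.4481, 0.0944, 0.0241]
ee_rot: [3.142, 0.0, 2.845]
force: [0.2, 0.3, 0.0]
width: 0.0156
gripper_force: 30.0
```

>>> arm_command(
  commands=[
    {"tx":0,"ty":0,"tz":-0.03,"twist":0},
    {"tx":0,"ty":0,"tz":-0.1,"twist":0},
    {"tx":0,"ty":0,"tz":-0.2,"twist":0},
    {"tx":0,"ty":0,"tz":-0.32,"twist":0},
    {"tx":0,"ty":0,"tz":-0.44,"twist":0},
    {"tx":0,"ty":0,"tz":-0.54,"twist":0},
    {"tx":0,"ty":0,"tz":-0.6,"twist":0},
    {"tx":0,"ty":0,"tz":-0.6,"twist":0},
  ],
)

```text
t: 41.22
eef_pos: [0.4497, 0.0952, 0.1781]
ee_rot: [3.137, 0.004, 2.846]
force: [0.7, 0.2, -0.2]
width: 0.0156
gripper_force: 30.0
```

Run:
```python
from h import *
s=get_state();print(s['eef_pos'],np.degrees(s['ee_rot']),s['width'],s['force'],s['q'],s['t'])
cal=calibration('wrist');w=snap('wrist','w21');hsv=cv2.cvtColor(w,cv2.COLOR_RGB2HSV)
m=(hsv[...,1]<40)&(hsv[...,2]>170);m[250:]=0
n,l,st,ce=cv2.connectedComponentsWithStats(m.astype(np.uint8))
for i in range(1,n):
    if st[i,4]>1500: print(st[i].tolist())
```

```text
[0.44972085 0.09520431 0.17814212] [179.73074874   0.25623269 163.04715554] 0.015637209643468666 [ 0.65997264  0.18401405 -0.17286406] [ 6.39757014e-01  3.47617709e-02 -5.19545015e-01  9.58582120e-04
 -1.01005358e+00 -2.50693296e+00] 41.2167
[507, 41, 53, 180, 5015]
[139, 124, 196, 103, 11920]
[403, 141, 67, 70, 1883]
[0, 164, 130, 86, 6793]
```

Run:
```python
from h import *
s=get_state();w=cv2.imread('pics/w21.png')[:,:,::-1].copy();hsv=cv2.cvtColor(w,cv2.COLOR_RGB2HSV)
m=(hsv[...,1]<40)&(hsv[...,2]>150)
for c in range(120,460,20):
    r=np.where(m[:250,c])[0]; print(c,[(int(g[0]),int(g[-1])) for g in np.split(r,np.where(np.diff(r)>1)[0]+1) if len(g)>3])
y=s['ee_rot'][2];xt=np.array([np.cos(y),np.sin(y),0]);yt=np.array([np.sin(y),-np.cos(y),0]);z=np.array([0,0,1.])
for a,b in((67,-52),(67,52),(-67,52),(52,-37)): print(a,b,proj('wrist',s['eef_pos']+.001*(a*xt+b*yt-6*z)).round(1))
print([(int(r),np.where(m[r])[0][[0,-1]].tolist()) for r in(130,150,170,190,210,230)])
```

```text
120 [(0, 151), (233, 249)]
140 [(0, 183)]
160 [(0, 220)]
180 [(2, 122), (124, 170), (179, 221)]
200 [(15, 78), (124, 177), (179, 207)]
220 [(29, 81), (124, 206)]
240 [(43, 74), (124, 205)]
260 [(124, 205), (208, 212)]
280 [(87, 92), (97, 102), (124, 199)]
300 [(115, 119), (124, 172)]
320 [(124, 149)]
340 []
360 []
380 [(236, 249)]
400 [(173, 249)]
420 [(152, 249)]
440 [(128, 249)]
67 -52 [162.3 125.6]
67 52 [395.1 125.8]
-67 52 [372.4 373.9]
52 -37 [198.1 159.2]
[(130, [0, 559]), (150, [0, 559]), (170, [0, 559]), (190, [0, 559]), (210, [0, 559]), (230, [0, 559])]
```

>>> arm_command(
  commands=[
    {"tx":-0.04,"ty":-0.04,"tz":0,"twist":-0.01},
    {"tx":-0.12,"ty":-0.12,"tz":0,"twist":-0.02},
    {"tx":-0.22,"ty":-0.22,"tz":0,"twist":-0.03},
    {"tx":-0.33,"ty":-0.33,"tz":0,"twist":-0.04},
    {"tx":-0.44,"ty":-0.44,"tz":0,"twist":-0.05},
    {"tx":-0.55,"ty":-0.55,"tz":0,"twist":-0.06},
    {"tx":-0.64,"ty":-0.64,"tz":0,"twist":-0.065},
    {"tx":-0.7,"ty":-0.7,"tz":0,"twist":-0.065},
  ],
)

```text
t: 41.93
eef_pos: [0.5644, -0.1268, 0.1723]
ee_rot: [-3.141, -0.003, 3.049]
force: [0.7, -0.2, -1.5]
width: 0.0155
gripper_force: 30.0
```

Run:
```python
from h import *
print(get_state()['eef_pos'],shift([.625,-.231,.14],-5.2))
```

```text
[ 0.56438147 -0.12681319  0.17230955] (array([-70. , -98.1,  32.3]), '/250', array([-0.28 , -0.392,  0.129]), 'twist', (np.float64(-0.1), np.float64(-0.0006)))
```

>>> arm_command(
  commands=[
    {"tx":-0.05,"ty":-0.07,"tz":0,"twist":0},
    {"tx":-0.11,"ty":-0.15,"tz":0.02,"twist":0},
    {"tx":-0.17,"ty":-0.23,"tz":0.05,"twist":0},
    {"tx":-0.22,"ty":-0.3,"tz":0.08,"twist":0},
    {"tx":-0.26,"ty":-0.36,"tz":0.1,"twist":0},
    {"tx":-0.28,"ty":-0.392,"tz":0.11,"twist":0},
    {"tx":-0.28,"ty":-0.392,"tz":0.11,"twist":0},
    {"tx":-0.28,"ty":-0.392,"tz":0.11,"twist":0},
  ],
)

```text
t: 42.6
eef_pos: [0.6242, -0.2282, 0.1452]
ee_rot: [3.141, -0.002, 3.048]
force: [-0.0, -0.0, -0.5]
width: 0.0157
gripper_force: 30.0
```

Run:
```python
from h import *
w=snap('wrist','w22');t=snap('top','t4')
print(get_state()['eef_pos'],shift([.625,-.231,.096],-5.2))
# tub -x end rim edges beyond lid, in wrist image (blue)
hsv=cv2.cvtColor(w,cv2.COLOR_RGB2HSV);m=(hsv[...,0]>100)&(hsv[...,0]<125)&(hsv[...,1]>120)
for r in range(60,250,15):
    x=np.where(m[r])[0]; print(r,[(int(g[0]),int(g[-1])) for g in np.split(x,np.where(np.diff(x)>1)[0]+1) if len(g)>3])
c=np.array([.624,-.231,.08]);a=np.radians(-5.2);X=np.array([np.cos(a),np.sin(a),0]);Y=np.array([-np.sin(a),np.cos(a),0])
for i in(-1,1):
  for j in(-1,1): print(i,j,proj('wrist',c+.065*i*X+.05*j*Y).round(1))
```

```text
[ 0.62459095 -0.22743832  0.14644976] (array([-0.7, -3.5, 50.4]), '/250', array([-0.003, -0.014,  0.202]), 'twist', (np.float64(-0.1), np.float64(-0.0004)))
60 []
75 []
90 []
105 []
120 [(472, 559)]
135 [(469, 559)]
150 [(466, 559)]
165 [(463, 559)]
180 [(459, 525), (528, 532), (545, 559)]
195 [(456, 559)]
210 [(453, 559)]
225 [(450, 559)]
240 [(446, 559)]
-1 -1 [191.1 123.5]
-1 1 [354.5 123.5]
1 -1 [203.6 310.6]
1 1 [343.6 310.6]
```

>>> arm_command(
  commands=[
    {"tx":0,"ty":-0.014,"tz":0.03,"twist":0},
    {"tx":0,"ty":-0.014,"tz":0.07,"twist":0},
    {"tx":0,"ty":-0.014,"tz":0.11,"twist":0},
    {"tx":0,"ty":-0.014,"tz":0.14,"twist":0},
    {"tx":0,"ty":-0.014,"tz":0.16,"twist":0},
    {"tx":0,"ty":-0.014,"tz":0.175,"twist":0},
    {"tx":0,"ty":-0.014,"tz":0.185,"twist":0},
    {"tx":0,"ty":-0.014,"tz":0.185,"twist":0},
  ],
)

```text
t: 43.37
eef_pos: [0.6245, -0.2315, 0.0996]
ee_rot: [3.142, -0.001, 3.049]
force: [-0.2, 0.5, 0.1]
width: 0.0152
gripper_force: 30.0
```

>>> arm_command(
  commands=[
    {"tx":0,"ty":0,"tz":0.006,"twist":0},
    {"tx":0,"ty":0,"tz":0.012,"twist":0},
    {"tx":0,"ty":0,"tz":0.018,"twist":0},
    {"tx":0,"ty":0,"tz":0.018,"twist":0},
    {"tx":0,"ty":0,"tz":0.018,"twist":0},
    {"tx":0,"ty":0,"tz":0.018,"twist":0},
    {"tx":0,"ty":0,"tz":0.018,"twist":0},
    {"tx":0,"ty":0,"tz":0.018,"twist":0},
  ],
)

```text
t: 44.03
eef_pos: [0.6248, -0.2316, 0.096]
ee_rot: [-3.142, 0.0, 3.049]
force: [0.4, -0.5, -0.3]
width: 0.0156
gripper_force: 30.0
```

Run:
```python
from h import *
s=get_state();print(s['eef_pos'],np.degrees(s['ee_rot']),s['force'],s['moment'],shift([.625,-.231,.096],-5.2))
```

```text
[ 0.62478158 -0.23161802  0.09597113] [-1.79998413e+02  1.17750056e-02  1.74723379e+02] [ 0.38505089 -0.54689994 -0.26870067] [ 0.10304296 -0.12836109 -0.01147278] (array([-0.2,  0.6, -0. ]), '/250', array([-0.001,  0.002, -0.   ]), 'twist', (np.float64(-0.1), np.float64(-0.0004)))
```

>>> arm_command(
  commands=[
    {"tx":0,"ty":0,"tz":0.004,"twist":0},
    {"tx":0,"ty":0,"tz":0.008,"twist":0},
    {"tx":0,"ty":0,"tz":0.01,"twist":0},
    {"tx":0,"ty":0,"tz":0.01,"twist":0},
    {"tx":0,"ty":0,"tz":0.01,"twist":0},
    {"tx":0,"ty":0,"tz":0.01,"twist":0},
    {"tx":0,"ty":0,"tz":0.01,"twist":0},
    {"tx":0,"ty":0,"tz":0.01,"twist":0},
  ],
)

```text
t: 44.7
eef_pos: [0.6248, -0.2317, 0.0959]
ee_rot: [-3.141, 0.001, 3.05]
force: [-6.2, 3.7, 15.6]
width: 0.0156
gripper_force: 30.0
```

>>> arm_command(
  commands=[
    {"tx":0,"ty":0,"tz":0,"twist":0},
    {"tx":0,"ty":0,"tz":0,"twist":0},
    {"tx":0,"ty":0,"tz":0,"twist":0},
    {"tx":0,"ty":0,"tz":0,"twist":0},
    {"tx":0,"ty":0,"tz":-0.08,"twist":0},
    {"tx":0,"ty":0,"tz":-0.2,"twist":0},
    {"tx":0,"ty":0,"tz":-0.34,"twist":0},
    {"tx":0,"ty":0,"tz":-0.48,"twist":0},
  ],
  claw=0.6,
)

```text
t: 45.37
eef_pos: [0.6242, -0.2317, 0.2138]
ee_rot: [-3.141, -0.002, 3.049]
force: [1.9, -0.3, 0.4]
width: 0.0522
gripper_force: 0.0
```

>>> arm_command(
  commands=[
    {"tx":-0.08,"ty":0,"tz":0,"twist":0},
    {"tx":-0.16,"ty":0,"tz":0,"twist":0},
    {"tx":-0.24,"ty":0,"tz":0,"twist":0},
    {"tx":-0.28,"ty":0,"tz":0,"twist":0},
    {"tx":-0.28,"ty":0,"tz":0,"twist":0},
    {"tx":-0.28,"ty":0,"tz":0,"twist":0},
    {"tx":-0.28,"ty":0,"tz":0,"twist":0},
    {"tx":-0.28,"ty":0,"tz":0,"twist":0},
  ],
)

```text
t: 46.03
eef_pos: [0.6938, -0.238, 0.2134]
ee_rot: [3.142, -0.0, 3.049]
force: [-0.4, -0.3, 0.2]
width: 0.0527
gripper_force: 0.0
```

Run:
```python
from h import *
handle('w23',.09,[.624,-.231])
```

```text
lid [154, 0, 260, 199, 31598] [ 0.6193 -0.2242] 85.9 [193.  143.7]
bar [268, 68, 21, 91, 1569] [ 0.6243 -0.232 ] -4.8 [60.6 13.8]
lid_handle [(0.72, [0.6258, -0.234])]
lid_mid [(0.78, [0.6226, -0.2328]), (0.55, [0.7628, -0.0509])]
box1_handle []
tcp [ 0.6941 -0.2381  0.2138] 174.72 46.2333
```

The lid is seated at the expected height, under the press and measured at (0.624, -0.232). First box next.

>>> arm_command(
  commands=[
    {"tx":0.1,"ty":0.06,"tz":0,"twist":-0.01},
    {"tx":0.24,"ty":0.15,"tz":0,"twist":-0.03},
    {"tx":0.38,"ty":0.24,"tz":0,"twist":-0.05},
    {"tx":0.52,"ty":0.33,"tz":0,"twist":-0.066},
    {"tx":0.66,"ty":0.42,"tz":0,"twist":-0.066},
    {"tx":0.78,"ty":0.49,"tz":0,"twist":-0.066},
    {"tx":0.83,"ty":0.52,"tz":0,"twist":-0.066},
    {"tx":0.83,"ty":0.52,"tz":0,"twist":-0.066},
  ],
)

```text
t: 46.9
eef_pos: [0.4972, -0.0881, 0.2146]
ee_rot: [3.141, 0.002, -3.025]
force: [-0.1, -1.4, -1.1]
width: 0.0523
gripper_force: 0.0
```

Run:
```python
from h import *
handle('w24',.06,[.448,-.085])
```

```text
bar [277, 99, 19, 78, 1308] [ 0.4465 -0.0882] 6.6 [60.3 14. ]
lid_handle []
lid_mid []
box1_handle [(0.95, [0.4469, -0.0895])]
tcp [ 0.5003 -0.0897  0.2136] -173.4 47.1
```

>>> arm_command(
  commands=[
    {"tx":0.1,"ty":0.015,"tz":0.02,"twist":0},
    {"tx":0.2,"ty":0.029,"tz":0.08,"twist":0},
    {"tx":0.212,"ty":0.029,"tz":0.2,"twist":0},
    {"tx":0.212,"ty":0.029,"tz":0.32,"twist":0},
    {"tx":0.212,"ty":0.029,"tz":0.42,"twist":0},
    {"tx":0.212,"ty":0.029,"tz":0.5,"twist":0},
    {"tx":0.212,"ty":0.029,"tz":0.55,"twist":0},
    {"tx":0.212,"ty":0.029,"tz":0.58,"twist":0},
  ],
  claw=0.5,
)

```text
t: 47.77
eef_pos: [0.4458, -0.0891, 0.0662]
ee_rot: [-3.141, -0.003, -3.028]
force: [0.2, -0.2, 0.0]
width: 0.0441
gripper_force: 0.0
```

>>> arm_command(
  commands=[
    {"tx":0,"ty":0,"tz":0.01,"twist":0},
    {"tx":0,"ty":0,"tz":0.01,"twist":0},
    {"tx":0,"ty":0,"tz":0.01,"twist":0},
    {"tx":0,"ty":0,"tz":0.01,"twist":0},
    {"tx":0,"ty":0,"tz":0.01,"twist":0},
    {"tx":0,"ty":0,"tz":0.01,"twist":0},
    {"tx":0,"ty":0,"tz":0.01,"twist":0},
    {"tx":0,"ty":0,"tz":0.01,"twist":0},
  ],
  claw=0.0,
  grip_force=50,
)

```text
t: 48.43
eef_pos: [0.447, -0.088, 0.0665]
ee_rot: [3.141, 0.002, -3.026]
force: [-0.5, 4.5, 5.7]
width: 0.0153
gripper_force: 50.0
```

>>> arm_command(
  commands=[
    {"tx":0,"ty":0,"tz":-0.03,"twist":0},
    {"tx":0,"ty":0,"tz":-0.1,"twist":0},
    {"tx":0,"ty":0,"tz":-0.2,"twist":0},
    {"tx":0,"ty":0,"tz":-0.32,"twist":0},
    {"tx":0,"ty":0,"tz":-0.44,"twist":0},
    {"tx":0,"ty":0,"tz":-0.54,"twist":0},
    {"tx":0,"ty":0,"tz":-0.6,"twist":0},
    {"tx":0,"ty":0,"tz":-0.6,"twist":0},
  ],
)

```text
t: 49.1
eef_pos: [0.4472, -0.0886, 0.219]
ee_rot: [-3.141, 0.005, -3.026]
force: [0.7, -0.5, -5.3]
width: 0.0152
gripper_force: 50.0
```

```bash
cat >> h.py <<'E'
def held(name):
    "offset along tool x of a held lid/box (lid top 6 mm below the TCP), from its +x edge in the wrist picture"
    s=get_state();cal=calibration('wrist');w=snap('wrist',name);hsv=cv2.cvtColor(w,cv2.COLOR_RGB2HSV);V=hsv[...,2].astype(int)
    y=s['ee_rot'][2];xt=np.array([np.cos(y),np.sin(y),0]);g=cv2.Sobel(cv2.GaussianBlur(V.astype(np.float32),(3,3),0),cv2.CV_32F,0,1)
    p=[proj('wrist',s['eef_pos']+xt*(.065+o)-[0,0,.006],cal)[1] for o in(0,.001)]
    for c in range(200,360,20): 
        k=np.argsort(-abs(g[int(p[0])-25:int(p[0])+26,c]))[:3]+int(p[0])-25; print(c,k.tolist(),end=' ')
    print('\npred row (65 mm)',p[0].round(1),'px/mm',(p[1]-p[0]).round(2)); print(s['eef_pos'],np.degrees(s['ee_rot']).round(2),s['width'],s['force'].round(1),s['t'])
E
python3 - <<'E'
from h import *
held('w25')
E
```

```text
200 [125, 124, 126] 220 [125, 124, 126] 240 [124, 125, 126] 260 [124, 125, 126] 280 [124, 125, 126] 300 [124, 125, 126] 320 [124, 125, 126] 340 [125, 124, 126] 
pred row (65 mm) 130.7 px/mm -2.28
[ 0.4472266  -0.08859892  0.21895109] [-179.99    0.26 -173.39] 0.015240327994245672 [ 0.7 -0.5 -5.3] 49.1
```

>>> arm_command(
  commands=[
    {"tx":-0.04,"ty":-0.04,"tz":0,"twist":0.01},
    {"tx":-0.12,"ty":-0.12,"tz":0,"twist":0.02},
    {"tx":-0.23,"ty":-0.23,"tz":0,"twist":0.035},
    {"tx":-0.34,"ty":-0.34,"tz":0,"twist":0.05},
    {"tx":-0.45,"ty":-0.45,"tz":0,"twist":0.06},
    {"tx":-0.55,"ty":-0.56,"tz":0,"twist":0.065},
    {"tx":-0.62,"ty":-0.63,"tz":0,"twist":0.065},
    {"tx":-0.642,"ty":-0.65,"tz":0,"twist":0.065},
  ],
)

```text
t: 49.82
eef_pos: [0.6252, -0.2338, 0.2111]
ee_rot: [-3.141, -0.006, 3.05]
force: [-0.8, 0.3, -5.6]
width: 0.0153
gripper_force: 50.0
```

>>> arm_command(
  commands=[
    {"tx":0,"ty":0,"tz":0.01,"twist":0},
    {"tx":0,"ty":0,"tz":0.03,"twist":0},
    {"tx":0,"ty":0,"tz":0.06,"twist":0},
    {"tx":0,"ty":0,"tz":0.1,"twist":0},
    {"tx":0,"ty":0,"tz":0.13,"twist":0},
    {"tx":0,"ty":0,"tz":0.15,"twist":0},
    {"tx":0,"ty":0,"tz":0.16,"twist":0},
    {"tx":0,"ty":0,"tz":0.16,"twist":0},
  ],
)

```text
t: 50.48
eef_pos: [0.624, -0.231, 0.1752]
ee_rot: [3.141, -0.001, 3.053]
force: [-0.6, -0.0, -3.8]
width: 0.0156
gripper_force: 50.0
```

Run:
```python
from h import *
print(get_state()['eef_pos'],get_state()['force'],shift([.6252,-.2316,.150],-5.1))
```

```text
[ 0.62395201 -0.23104246  0.17517571] [-0.63460574 -0.00595023 -3.81526912] (array([-1.3, -0.4, 25.2]), '/250', array([-0.005, -0.002,  0.101]), 'twist', (np.float64(0.0), np.float64(0.0001)))
```

>>> arm_command(
  commands=[
    {"tx":-0.004,"ty":-0.002,"tz":0.02,"twist":0},
    {"tx":-0.004,"ty":-0.002,"tz":0.04,"twist":0},
    {"tx":-0.004,"ty":-0.002,"tz":0.06,"twist":0},
    {"tx":-0.004,"ty":-0.002,"tz":0.075,"twist":0},
    {"tx":-0.004,"ty":-0.002,"tz":0.088,"twist":0},
    {"tx":-0.004,"ty":-0.002,"tz":0.097,"twist":0},
    {"tx":-0.004,"ty":-0.002,"tz":0.101,"twist":0},
    {"tx":-0.004,"ty":-0.002,"tz":0.101,"twist":0},
  ],
)

```text
t: 51.15
eef_pos: [0.6253, -0.2319, 0.1508]
ee_rot: [-3.141, -0.0, 3.053]
force: [-0.8, -0.1, -4.2]
width: 0.0156
gripper_force: 50.0
```

>>> arm_command(
  commands=[
    {"tx":0,"ty":0,"tz":0.004,"twist":0},
    {"tx":0,"ty":0,"tz":0.006,"twist":0},
    {"tx":0,"ty":0,"tz":0.008,"twist":0},
    {"tx":0,"ty":0,"tz":0.008,"twist":0},
    {"tx":0,"ty":0,"tz":0.008,"twist":0},
    {"tx":0,"ty":0,"tz":0.008,"twist":0},
    {"tx":0,"ty":0,"tz":0.008,"twist":0},
    {"tx":0,"ty":0,"tz":0.008,"twist":0},
  ],
)

```text
t: 51.82
eef_pos: [0.6256, -0.2319, 0.1505]
ee_rot: [-3.141, 0.002, 3.053]
force: [-3.8, 4.5, 7.1]
width: 0.0153
gripper_force: 50.0
```

Box 1 is seated at the height predicted for feet in the recesses. Releasing and going to the second box.

>>> arm_command(
  commands=[
    {"tx":0,"ty":0,"tz":0,"twist":0},
    {"tx":0,"ty":0,"tz":0,"twist":0},
    {"tx":0,"ty":0,"tz":0,"twist":0},
    {"tx":0,"ty":0,"tz":0,"twist":0},
    {"tx":0,"ty":0,"tz":-0.06,"twist":0},
    {"tx":0,"ty":0,"tz":-0.16,"twist":0},
    {"tx":0,"ty":0,"tz":-0.29,"twist":0},
    {"tx":0,"ty":0,"tz":-0.4,"twist":0},
  ],
  claw=0.5,
)

```text
t: 52.48
eef_pos: [0.6255, -0.2323, 0.2501]
ee_rot: [-3.141, 0.0, 3.053]
force: [0.8, 0.1, 0.9]
width: 0.0442
gripper_force: 0.0
```

>>> arm_command(
  commands=[
    {"tx":0.06,"ty":-0.07,"tz":0,"twist":-0.01},
    {"tx":0.14,"ty":-0.16,"tz":0,"twist":-0.02},
    {"tx":0.22,"ty":-0.26,"tz":0,"twist":-0.03},
    {"tx":0.3,"ty":-0.36,"tz":0,"twist":-0.04},
    {"tx":0.38,"ty":-0.46,"tz":0.04,"twist":-0.043},
    {"tx":0.44,"ty":-0.53,"tz":0.1,"twist":-0.043},
    {"tx":0.456,"ty":-0.547,"tz":0.14,"twist":-0.043},
    {"tx":0.456,"ty":-0.547,"tz":0.14,"twist":-0.043},
  ],
)

```text
t: 53.15
eef_pos: [0.4974, -0.3586, 0.2114]
ee_rot: [3.14, -0.003, -3.098]
force: [-0.5, -0.1, -0.0]
width: 0.0438
gripper_force: 0.0
```

Run:
```python
from h import *
handle('w26',.06,[.449,-.356])
```

```text
lid [213, 53, 131, 161, 19688] [ 0.4477 -0.3606] 2.5 [133.8 106.8]
bar [270, 100, 18, 79, 1361] [ 0.4475 -0.3606] 2.9 [60.6 13.2]
lid_handle []
lid_mid [(0.52, [0.6059, -0.079])]
box1_handle []
tcp [ 0.5009 -0.3578  0.2143] -177.3 53.35
```

>>> arm_command(
  commands=[
    {"tx":0.1,"ty":0,"tz":0.02,"twist":0},
    {"tx":0.2,"ty":0,"tz":0.08,"twist":0},
    {"tx":0.213,"ty":0,"tz":0.2,"twist":0},
    {"tx":0.213,"ty":0,"tz":0.32,"twist":0},
    {"tx":0.213,"ty":0,"tz":0.42,"twist":0},
    {"tx":0.213,"ty":0,"tz":0.5,"twist":0},
    {"tx":0.213,"ty":0,"tz":0.55,"twist":0},
    {"tx":0.213,"ty":0,"tz":0.58,"twist":0},
  ],
  claw=0.5,
)

```text
t: 54.02
eef_pos: [0.447, -0.3596, 0.0673]
ee_rot: [3.141, -0.001, -3.094]
force: [0.6, -0.6, 0.1]
width: 0.0439
gripper_force: 0.0
```

>>> arm_command(
  commands=[
    {"tx":0,"ty":0,"tz":0.01,"twist":0},
    {"tx":0,"ty":0,"tz":0.01,"twist":0},
    {"tx":0,"ty":0,"tz":0.01,"twist":0},
    {"tx":0,"ty":0,"tz":0.01,"twist":0},
    {"tx":0,"ty":0,"tz":0.01,"twist":0},
    {"tx":0,"ty":0,"tz":0.01,"twist":0},
    {"tx":0,"ty":0,"tz":0.01,"twist":0},
    {"tx":0,"ty":0,"tz":0.01,"twist":0},
  ],
  claw=0.0,
  grip_force=50,
)

```text
t: 54.68
eef_pos: [0.4471, -0.3606, 0.0669]
ee_rot: [-3.141, 0.002, -3.095]
force: [0.3, 4.6, 6.6]
width: 0.0157
gripper_force: 50.0
```

>>> arm_command(
  commands=[
    {"tx":0,"ty":0,"tz":-0.04,"twist":0},
    {"tx":0,"ty":0,"tz":-0.14,"twist":0},
    {"tx":0,"ty":0,"tz":-0.27,"twist":0},
    {"tx":0,"ty":0,"tz":-0.41,"twist":0},
    {"tx":0,"ty":0,"tz":-0.55,"twist":0},
    {"tx":0,"ty":0,"tz":-0.68,"twist":0},
    {"tx":0,"ty":0,"tz":-0.78,"twist":0},
    {"tx":0,"ty":0,"tz":-0.82,"twist":0},
  ],
)

```text
t: 55.35
eef_pos: [0.4468, -0.3612, 0.2751]
ee_rot: [-3.139, 0.004, -3.096]
force: [0.7, -1.4, -4.7]
width: 0.0157
gripper_force: 50.0
```

Run:
```python
from h import *
held('w27'); print(shift([.625,-.2316,.27],-5.1))
```

```text
200 [128, 127, 129] 220 [128, 127, 129] 240 [127, 128, 126] 260 [127, 128, 126] 280 [127, 128, 126] 300 [127, 128, 126] 320 [127, 128, 126] 340 [127, 128, 126] 
pred row (65 mm) 130.7 px/mm -2.28
[ 0.44681199 -0.36120539  0.27512838] [-179.86    0.21 -177.36] 0.01567359905794975 [ 0.7 -1.4 -4.7] 55.35
(array([-183.7,  121.3,    5. ]), '/250', array([-0.735,  0.485,  0.02 ]), 'twist', (np.float64(7.7), np.float64(0.043)))
```

>>> arm_command(
  commands=[
    {"tx":-0.05,"ty":0.03,"tz":0,"twist":0.01},
    {"tx":-0.15,"ty":0.1,"tz":0,"twist":0.02},
    {"tx":-0.28,"ty":0.18,"tz":0,"twist":0.03},
    {"tx":-0.41,"ty":0.27,"tz":0,"twist":0.04},
    {"tx":-0.54,"ty":0.36,"tz":0,"twist":0.043},
    {"tx":-0.65,"ty":0.43,"tz":0,"twist":0.043},
    {"tx":-0.72,"ty":0.475,"tz":0,"twist":0.043},
    {"tx":-0.733,"ty":0.485,"tz":0,"twist":0.043},
  ],
)

```text
t: 56.07
eef_pos: [0.6256, -0.228, 0.2667]
ee_rot: [3.14, -0.005, 3.055]
force: [-0.5, 0.7, -5.9]
width: 0.0153
gripper_force: 50.0
```

>>> arm_command(
  commands=[
    {"tx":0,"ty":0,"tz":0.01,"twist":0},
    {"tx":0,"ty":0,"tz":0.03,"twist":0},
    {"tx":0,"ty":0,"tz":0.06,"twist":0},
    {"tx":0,"ty":0,"tz":0.1,"twist":0},
    {"tx":0,"ty":0,"tz":0.13,"twist":0},
    {"tx":0,"ty":0,"tz":0.15,"twist":0},
    {"tx":0,"ty":0,"tz":0.16,"twist":0},
    {"tx":0,"ty":0,"tz":0.16,"twist":0},
  ],
)

```text
t: 56.73
eef_pos: [0.6234, -0.2311, 0.2303]
ee_rot: [3.141, -0.001, 3.052]
force: [-0.4, 0.4, -5.3]
width: 0.0156
gripper_force: 50.0
```

Run:
```python
from h import *
print(get_state()['eef_pos'],get_state()['force'],shift([.6244,-.2317,.2045],-5.1))
```

```text
[ 0.6233868  -0.23109383  0.23025436] [-0.40273508  0.35111431 -5.28958398] (array([-1.1, -0.5, 25.8]), '/250', array([-0.004, -0.002,  0.103]), 'twist', (np.float64(-0.0), np.float64(-0.0001)))
```

>>> arm_command(
  commands=[
    {"tx":-0.004,"ty":-0.002,"tz":0.02,"twist":0},
    {"tx":-0.004,"ty":-0.002,"tz":0.04,"twist":0},
    {"tx":-0.004,"ty":-0.002,"tz":0.06,"twist":0},
    {"tx":-0.004,"ty":-0.002,"tz":0.075,"twist":0},
    {"tx":-0.004,"ty":-0.002,"tz":0.088,"twist":0},
    {"tx":-0.004,"ty":-0.002,"tz":0.097,"twist":0},
    {"tx":-0.004,"ty":-0.002,"tz":0.101,"twist":0},
    {"tx":-0.004,"ty":-0.002,"tz":0.101,"twist":0},
  ],
)

```text
t: 57.4
eef_pos: [0.6248, -0.2315, 0.2056]
ee_rot: [-3.142, -0.0, 3.053]
force: [-0.9, 0.2, -6.0]
width: 0.0155
gripper_force: 50.0
```

>>> arm_command(
  commands=[
    {"tx":0,"ty":0,"tz":0.004,"twist":0},
    {"tx":0,"ty":0,"tz":0.006,"twist":0},
    {"tx":0,"ty":0,"tz":0.008,"twist":0},
    {"tx":0,"ty":0,"tz":0.008,"twist":0},
    {"tx":0,"ty":0,"tz":0.008,"twist":0},
    {"tx":0,"ty":0,"tz":0.008,"twist":0},
    {"tx":0,"ty":0,"tz":0.008,"twist":0},
    {"tx":0,"ty":0,"tz":0.008,"twist":0},
  ],
)

```text
t: 58.07
eef_pos: [0.6252, -0.2316, 0.2046]
ee_rot: [-3.141, 0.001, 3.053]
force: [-1.0, 1.0, 3.7]
width: 0.0154
gripper_force: 50.0
```

>>> arm_command(
  commands=[
    {"tx":0,"ty":0,"tz":0,"twist":0},
    {"tx":0,"ty":0,"tz":0,"twist":0},
    {"tx":0,"ty":0,"tz":0,"twist":0},
    {"tx":0,"ty":0,"tz":0,"twist":0},
    {"tx":0,"ty":0,"tz":-0.06,"twist":0},
    {"tx":0,"ty":0,"tz":-0.16,"twist":0},
    {"tx":0,"ty":0,"tz":-0.29,"twist":0},
    {"tx":0,"ty":0,"tz":-0.34,"twist":0},
  ],
  claw=0.5,
)

```text
t: 58.73
eef_pos: [0.6261, -0.2323, 0.2932]
ee_rot: [-3.14, 0.005, 3.053]
force: [0.8, 0.2, 1.3]
width: 0.0437
gripper_force: 0.0
```

>>> arm_command(
  commands=[
    {"tx":0.04,"ty":0.1,"tz":0,"twist":0},
    {"tx":0.08,"ty":0.22,"tz":0,"twist":-0.01},
    {"tx":0.12,"ty":0.35,"tz":0,"twist":-0.02},
    {"tx":0.16,"ty":0.48,"tz":0,"twist":-0.03},
    {"tx":0.2,"ty":0.61,"tz":0,"twist":-0.04},
    {"tx":0.24,"ty":0.74,"tz":0,"twist":-0.05},
    {"tx":0.28,"ty":0.87,"tz":0,"twist":-0.054},
    {"tx":0.32,"ty":1.0,"tz":0,"twist":-0.054},
  ],
)

```text
t: 59.4
eef_pos: [0.5669, 0.026, 0.2889]
ee_rot: [3.142, 0.0, -3.06]
force: [0.7, 0.7, 0.1]
width: 0.0439
gripper_force: 0.0
```

Run:
```python
from h import *
print(get_state()['eef_pos'],shift([.507,.361,.214],14.4))
t=snap('top','t5');hsv=cv2.cvtColor(t,cv2.COLOR_RGB2HSV)
w=((hsv[...,1]<30)&(hsv[...,2]>150)).astype(np.uint8);w=cv2.morphologyEx(w,cv2.MORPH_CLOSE,np.ones((5,5)))
n,l,st,ce=cv2.connectedComponentsWithStats(w)
for i in range(1,n):
    if 700<st[i,4]<2600: print('white',ce[i].round(),st[i,4],*rectfit(l==i,'top',.06))
```

```text
[0.56685014 0.02602084 0.2888641 ] (array([ 32.4, 338.7,  74.9]), '/250', array([0.13 , 1.355, 0.3  ]), 'twist', (np.float64(-9.7), np.float64(-0.0541)))
white [379. 208.] 2311 [ 0.6356 -0.2515] -5.2 [155.9 132.6]
white [531. 201.] 2189 [ 0.653  -0.6692] -84.4 [157.9 104.2]
```

>>> arm_command(
  commands=[
    {"tx":0.02,"ty":0.14,"tz":0,"twist":-0.01},
    {"tx":0.03,"ty":0.28,"tz":0,"twist":-0.02},
    {"tx":0.05,"ty":0.42,"tz":0,"twist":-0.03},
    {"tx":0.07,"ty":0.56,"tz":0,"twist":-0.04},
    {"tx":0.09,"ty":0.7,"tz":0,"twist":-0.05},
    {"tx":0.11,"ty":0.84,"tz":0,"twist":-0.054},
    {"tx":0.12,"ty":0.95,"tz":0,"twist":-0.054},
    {"tx":0.13,"ty":1.0,"tz":0,"twist":-0.054},
  ],
)

```text
t: 60.12
eef_pos: [0.5143, 0.2742, 0.2885]
ee_rot: [3.141, 0.0, -2.889]
force: [-0.6, 0.0, 0.1]
width: 0.0441
gripper_force: 0.0
```

Run:
```python
from h import *
handle('w28',.06,[.459,.349]);print(shift([.507,.361,.214],14.4))
t=snap('top')
print([(d['score'],ray('top',d['uv'],.078)[:2].round(3).tolist()) for d in spot_point('box1_handle','top')])
```

```text
bar [348, 113, 22, 63, 1044] [0.4572 0.3427] 14.6 [61.6 18.7]
lid_handle [(0.48, [0.6055, 0.0231])]
lid_mid []
box1_handle []
tcp [0.5148 0.2709 0.2886] -165.63 60.3167
(array([-14.8,  89.2,  74.6]), '/250', array([-0.059,  0.357,  0.298]), 'twist', (np.float64(-0.0), np.float64(-0.0001)))
[]
```

>>> arm_command(
  commands=[
    {"tx":-0.01,"ty":0.06,"tz":0.04,"twist":0},
    {"tx":-0.02,"ty":0.14,"tz":0.1,"twist":0},
    {"tx":-0.03,"ty":0.22,"tz":0.18,"twist":0},
    {"tx":-0.04,"ty":0.29,"tz":0.25,"twist":0},
    {"tx":-0.048,"ty":0.33,"tz":0.29,"twist":0},
    {"tx":-0.048,"ty":0.339,"tz":0.298,"twist":0},
    {"tx":-0.048,"ty":0.339,"tz":0.298,"twist":0},
    {"tx":-0.048,"ty":0.339,"tz":0.298,"twist":0},
  ],
)

```text
t: 61.08
eef_pos: [0.506, 0.3558, 0.2151]
ee_rot: [3.142, 0.001, -2.892]
force: [0.6, 0.3, 1.1]
width: 0.044
gripper_force: 0.0
```

Run:
```python
from h import *
handle('w29',.06,[.457,.343])
```

```text
lid [77, 16, 483, 232, 47063] [0.4518 0.3835] -75.6 [448.3 195.9]
bar [273, 99, 18, 79, 1279] [0.4569 0.3457] 14.4 [61.2 14. ]
lid_handle []
lid_mid []
box1_handle []
tcp [0.506  0.3559 0.2155] -165.7 61.2833
```

>>> arm_command(
  commands=[
    {"tx":0.1,"ty":0.005,"tz":0.02,"twist":0},
    {"tx":0.19,"ty":0.009,"tz":0.08,"twist":0},
    {"tx":0.2,"ty":0.009,"tz":0.2,"twist":0},
    {"tx":0.2,"ty":0.009,"tz":0.32,"twist":0},
    {"tx":0.2,"ty":0.009,"tz":0.43,"twist":0},
    {"tx":0.2,"ty":0.009,"tz":0.51,"twist":0},
    {"tx":0.2,"ty":0.009,"tz":0.56,"twist":0},
    {"tx":0.2,"ty":0.009,"tz":0.586,"twist":0},
  ],
  claw=0.5,
)

```text
t: 61.95
eef_pos: [0.4561, 0.3451, 0.0665]
ee_rot: [-3.141, -0.001, -2.892]
force: [-0.2, -0.6, 0.2]
width: 0.0438
gripper_force: 0.0
```

>>> arm_command(
  commands=[
    {"tx":0,"ty":0,"tz":0.008,"twist":0},
    {"tx":0,"ty":0,"tz":0.008,"twist":0},
    {"tx":0,"ty":0,"tz":0.008,"twist":0},
    {"tx":0,"ty":0,"tz":0.008,"twist":0},
    {"tx":0,"ty":0,"tz":0.008,"twist":0},
    {"tx":0,"ty":0,"tz":0.008,"twist":0},
    {"tx":0,"ty":0,"tz":0.008,"twist":0},
    {"tx":0,"ty":0,"tz":0.008,"twist":0},
  ],
  claw=0.0,
  grip_force=50,
)

```text
t: 62.62
eef_pos: [0.457, 0.3465, 0.0667]
ee_rot: [3.141, 0.001, -2.891]
force: [-0.2, -1.0, 5.8]
width: 0.0155
gripper_force: 50.0
```

>>> arm_command(
  commands=[
    {"tx":0,"ty":0,"tz":-0.04,"twist":0},
    {"tx":0,"ty":0,"tz":-0.14,"twist":0},
    {"tx":0,"ty":0,"tz":-0.28,"twist":0},
    {"tx":0,"ty":0,"tz":-0.43,"twist":0},
    {"tx":0,"ty":0,"tz":-0.58,"twist":0},
    {"tx":0,"ty":0,"tz":-0.73,"twist":0},
    {"tx":0,"ty":0,"tz":-0.87,"twist":0},
    {"tx":0,"ty":0,"tz":-1.0,"twist":0},
  ],
)

```text
t: 63.28
eef_pos: [0.4557, 0.3454, 0.318]
ee_rot: [3.141, -0.001, -2.891]
force: [1.9, 1.6, -5.8]
width: 0.0152
gripper_force: 50.0
```

Run:
```python
from h import *
held('w30'); print(get_state()['q'],shift([.625,-.2316,.325],-5.1))
```

```text
200 [126, 125, 127] 220 [126, 125, 127] 240 [125, 126, 122] 260 [125, 126, 124] 280 [125, 126, 124] 300 [125, 126, 124] 320 [125, 126, 124] 340 [125, 126, 124] 
pred row (65 mm) 130.9 px/mm -2.28
[0.45573833 0.34543992 0.31804548] [ 1.7997e+02 -3.0000e-02 -1.6566e+02] 0.01520490003999655 [ 1.9  1.6 -5.8] 63.2833
[ 0.99007569  0.13903564 -0.06023522  0.00259492 -1.36267736 -2.31056893] (array([-1.810e+01, -6.017e+02,  3.000e-01]), '/250', array([-7.200e-02, -2.407e+00,  1.000e-03]), 'twist', (np.float64(19.5), np.float64(0.1082)))
```

>>> arm_command(
  commands=[
    {"tx":0,"ty":-0.04,"tz":-0.03,"twist":0},
    {"tx":0,"ty":-0.14,"tz":-0.03,"twist":0.01},
    {"tx":-0.01,"ty":-0.27,"tz":-0.03,"twist":0.02},
    {"tx":-0.01,"ty":-0.41,"tz":-0.03,"twist":0.03},
    {"tx":-0.02,"ty":-0.56,"tz":-0.03,"twist":0.04},
    {"tx":-0.02,"ty":-0.71,"tz":-0.03,"twist":0.05},
    {"tx":-0.03,"ty":-0.86,"tz":-0.03,"twist":0.06},
    {"tx":-0.03,"ty":-1.0,"tz":-0.03,"twist":0.07},
  ],
)

```text
t: 64.0
eef_pos: [0.5249, 0.1033, 0.3223]
ee_rot: [-3.141, -0.002, -3.113]
force: [0.9, 0.5, -4.5]
width: 0.0155
gripper_force: 50.0
```

Run:
```python
from h import *
print(get_state()['eef_pos'],shift([.625,-.2316,.325],-5.1))
```

```text
[0.52487953 0.10332239 0.32231449] (array([ -90.4, -337.7,   -2.7]), '/250', array([-0.362, -1.351, -0.011]), 'twist', (np.float64(6.7), np.float64(0.0375)))
```

>>> arm_command(
  commands=[
    {"tx":-0.03,"ty":-0.13,"tz":0,"twist":0.01},
    {"tx":-0.07,"ty":-0.26,"tz":0,"twist":0.02},
    {"tx":-0.1,"ty":-0.39,"tz":0,"twist":0.03},
    {"tx":-0.14,"ty":-0.52,"tz":0,"twist":0.037},
    {"tx":-0.17,"ty":-0.65,"tz":0,"twist":0.037},
    {"tx":-0.21,"ty":-0.78,"tz":0,"twist":0.037},
    {"tx":-0.24,"ty":-0.9,"tz":0,"twist":0.037},
    {"tx":-0.26,"ty":-0.98,"tz":0,"twist":0.037},
  ],
)

```text
t: 64.67
eef_pos: [0.5973, -0.14, 0.3217]
ee_rot: [-3.141, -0.004, 3.054]
force: [0.2, 0.5, -4.5]
width: 0.0155
gripper_force: 50.0
```

Run:
```python
from h import *
print(get_state()['eef_pos'],shift([.6252,-.2317,.30],-5.1))
```

```text
[ 0.5972522  -0.13995849  0.32167078] (array([-35.9, -88.9,  21.7]), '/250', array([-0.144, -0.356,  0.087]), 'twist', (np.float64(0.1), np.float64(0.0005)))
```

>>> arm_command(
  commands=[
    {"tx":-0.03,"ty":-0.08,"tz":0,"twist":0},
    {"tx":-0.06,"ty":-0.16,"tz":0,"twist":0},
    {"tx":-0.09,"ty":-0.23,"tz":0,"twist":0},
    {"tx":-0.115,"ty":-0.29,"tz":0,"twist":0},
    {"tx":-0.135,"ty":-0.335,"tz":0.01,"twist":0},
    {"tx":-0.14,"ty":-0.35,"tz":0.03,"twist":0},
    {"tx":-0.14,"ty":-0.35,"tz":0.05,"twist":0},
    {"tx":-0.14,"ty":-0.35,"tz":0.06,"twist":0},
  ],
)

```text
t: 65.33
eef_pos: [0.6248, -0.2269, 0.3066]
ee_rot: [3.141, -0.002, 3.055]
force: [0.4, -0.2, -5.8]
width: 0.0156
gripper_force: 50.0
```

>>> arm_command(
  commands=[
    {"tx":0,"ty":0,"tz":0.02,"twist":0},
    {"tx":0,"ty":0,"tz":0.05,"twist":0},
    {"tx":0,"ty":0,"tz":0.08,"twist":0},
    {"tx":0,"ty":0,"tz":0.08,"twist":0},
    {"tx":0,"ty":0,"tz":0.08,"twist":0},
    {"tx":0,"ty":0,"tz":0.08,"twist":0},
    {"tx":0,"ty":0,"tz":0.08,"twist":0},
    {"tx":0,"ty":0,"tz":0.08,"twist":0},
  ],
)

```text
t: 66.0
eef_pos: [0.6257, -0.2274, 0.2888]
ee_rot: [-3.141, 0.001, 3.056]
force: [-0.7, 0.4, -4.0]
width: 0.0155
gripper_force: 50.0
```

Run:
```python
from h import *
print(get_state()['eef_pos'],get_state()['force'],shift([.6252,-.2317,.2585],-5.1))
```

```text
[ 0.62567024 -0.22743094  0.28880085] [-0.66304708  0.41318329 -3.9594063 ] (array([ 0.1, -4.3, 30.3]), '/250', array([ 0.   , -0.017,  0.121]), 'twist', (np.float64(0.2), np.float64(0.001)))
```

>>> arm_command(
  commands=[
    {"tx":0,"ty":-0.017,"tz":0.0,"twist":0.001},
    {"tx":0,"ty":-0.017,"tz":0.02,"twist":0.001},
    {"tx":0,"ty":-0.017,"tz":0.045,"twist":0.001},
    {"tx":0,"ty":-0.017,"tz":0.07,"twist":0.001},
    {"tx":0,"ty":-0.017,"tz":0.09,"twist":0.001},
    {"tx":0,"ty":-0.017,"tz":0.105,"twist":0.001},
    {"tx":0,"ty":-0.017,"tz":0.115,"twist":0.001},
    {"tx":0,"ty":-0.017,"tz":0.12,"twist":0.001},
  ],
)

```text
t: 66.67
eef_pos: [0.6251, -0.2318, 0.2583]
ee_rot: [-3.141, -0.0, 3.053]
force: [-2.2, 0.6, 0.4]
width: 0.0154
gripper_force: 50.0
```

>>> arm_command(
  commands=[
    {"tx":0,"ty":0,"tz":0.004,"twist":0},
    {"tx":0,"ty":0,"tz":0.006,"twist":0},
    {"tx":0,"ty":0,"tz":0.008,"twist":0},
    {"tx":0,"ty":0,"tz":0.008,"twist":0},
    {"tx":0,"ty":0,"tz":0.008,"twist":0},
    {"tx":0,"ty":0,"tz":0.008,"twist":0},
    {"tx":0,"ty":0,"tz":0.008,"twist":0},
    {"tx":0,"ty":0,"tz":0.008,"twist":0},
  ],
)

```text
t: 67.33
eef_pos: [0.6254, -0.2319, 0.2581]
ee_rot: [-3.141, 0.002, 3.053]
force: [-2.1, 1.6, 6.5]
width: 0.0153
gripper_force: 50.0
```

>>> arm_command(
  commands=[
    {"tx":0,"ty":0,"tz":0,"twist":0},
    {"tx":0,"ty":0,"tz":0,"twist":0},
    {"tx":0,"ty":0,"tz":0,"twist":0},
    {"tx":0,"ty":0,"tz":0,"twist":0},
    {"tx":0,"ty":0,"tz":-0.06,"twist":0},
    {"tx":0,"ty":0,"tz":-0.16,"twist":0},
    {"tx":0,"ty":0,"tz":-0.29,"twist":0},
    {"tx":0,"ty":0,"tz":-0.36,"twist":0},
  ],
  claw=0.5,
)

```text
t: 68.0
eef_pos: [0.6258, -0.2322, 0.3498]
ee_rot: [-3.14, 0.003, 3.053]
force: [-0.4, 0.4, 1.6]
width: 0.0438
gripper_force: 0.0
```

>>> arm_command(
  commands=[
    {"tx":0.04,"ty":0.1,"tz":0,"twist":0},
    {"tx":0.08,"ty":0.22,"tz":0,"twist":0},
    {"tx":0.12,"ty":0.35,"tz":0,"twist":0},
    {"tx":0.16,"ty":0.48,"tz":0,"twist":0},
    {"tx":0.2,"ty":0.61,"tz":0,"twist":0},
    {"tx":0.24,"ty":0.74,"tz":0,"twist":0},
    {"tx":0.28,"ty":0.87,"tz":0,"twist":0},
    {"tx":0.32,"ty":1.0,"tz":0,"twist":0},
  ],
)

```text
t: 68.67
eef_pos: [0.5672, 0.026, 0.3465]
ee_rot: [3.141, 0.001, 3.053]
force: [1.1, -0.1, -0.1]
width: 0.0438
gripper_force: 0.0
```

Run:
```python
from h import *
t=snap('top','tF');s=snap('side','sF');hsv=cv2.cvtColor(t,cv2.COLOR_RGB2HSV)
w=((hsv[...,1]<30)&(hsv[...,2]>150)).astype(np.uint8);w=cv2.morphologyEx(w,cv2.MORPH_CLOSE,np.ones((5,5)))
n,l,st,ce=cv2.connectedComponentsWithStats(w)
for i in range(1,n):
    if 700<st[i,4]<3500: print('white',ce[i].round(),st[i,4],*rectfit(l==i,'top',.252))
for q,z in(('cup_mid',.05),('tape_mid',.024),('carton_mid',.0375),('contactor_mid',.037),('gland1_mid',.02),('box1_handle',.27)):
  for c in('top','side'): print(q,c,[(d['score'],np.round(d['uv']).tolist(),ray(c,d['uv'],z)[:2].round(3).tolist()) for d in spot_point(q,c)[:2]])
# stray brass/yellow blobs on the bench, top view
m=((hsv[...,0]>12)&(hsv[...,0]<30)&(hsv[...,1]>110)&(hsv[...,2]>60)).astype(np.uint8)
n,l,st,ce=cv2.connectedComponentsWithStats(m)
print([(ce[i].round().tolist(),int(st[i,4])) for i in range(1,n) if st[i,4]>8])
a=cv2.imread('pics/sF.png').astype(int);b=cv2.imread('pics/side0.png').astype(int)
for nm,(x,y,x2,y2) in dict(tape=(205,192,242,226),contactor=(242,324,280,362),carton=(263,100,300,138)).items(): print(nm,abs(a-b)[y:y2,x:x2].mean().round(1))
print(get_state()['eef_pos'],get_state()['t'])
```

```text
white [384. 207.] 2550 [ 0.6249 -0.2188] -5.1 [138.4 125.8]
white [531. 201.] 2193 [ 0.6368 -0.5635] -84.4 [133.   87.9]
cup_mid top [(0.83, [182.0, 186.0], [0.695, 0.274]), (0.51, [383.0, 202.0], [0.65, -0.269])]
cup_mid side [(0.58, [246.0, 277.0], [0.687, 0.258])]
tape_mid top [(0.88, [286.0, 151.0], [0.795, -0.008])]
tape_mid side [(0.65, [222.0, 206.0], [0.806, -0.034])]
carton_mid top [(0.24, [293.0, 206.0], [0.641, -0.026])]
carton_mid side [(0.52, [284.0, 122.0], [0.64, -0.474])]
contactor_mid top [(0.88, [115.0, 216.0], [0.613, 0.459])]
contactor_mid side [(0.6, [260.0, 343.0], [0.624, 0.451])]
gland1_mid top []
gland1_mid side []
box1_handle top []
box1_handle side []
[([557.0, 30.0], 336), ([299.0, 147.0], 63), ([275.0, 141.0], 23), ([71.0, 189.0], 384), ([6.0, 169.0], 81), ([183.0, 185.0], 489), ([468.0, 201.0], 285), ([4.0, 227.0], 94), ([24.0, 267.0], 121), ([552.0, 321.0], 281), ([15.0, 396.0], 571)]
tape 6.6
contactor 6.2
carton 55.4
[0.56770553 0.024013   0.34620598] 69.3667
```

Run:
```python
import cv2,numpy as np
w=cv2.imread('pics/w19.png');h=cv2.cvtColor(w,cv2.COLOR_BGR2HSV)
print([h[145,c].tolist() for c in range(238,328,6)]);print([h[r,281].tolist() for r in range(100,192,6)])
```

```text
[[12, 46, 111], [14, 249, 80], [14, 249, 79], [15, 255, 137], [15, 255, 144], [18, 244, 212], [21, 225, 230], [21, 222, 231], [21, 223, 229], [18, 252, 199], [16, 255, 184], [16, 255, 186], [15, 255, 88], [14, 255, 85], [20, 255, 233]]
[[76, 18, 155], [17, 255, 164], [19, 229, 232], [19, 230, 233], [22, 215, 232], [22, 218, 232], [22, 219, 233], [22, 222, 232], [16, 251, 191], [16, 255, 186], [20, 248, 217], [15, 255, 92], [15, 252, 90], [14, 255, 92], [15, 255, 104], [73, 22, 80]]
```

```bash
python3 -c "
from station import *
print(job_done())"
```

```text
the job is handed in; nothing more can be done
None
```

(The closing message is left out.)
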